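Rewind the ratchet-fed gel slicer to its start stop

TASK

Rewind the gel slicer for the next gel: free its holding pawl and throw it right over on its back, wind the crank back (clockwise) until the carriage comes up against the start stop, without forcing it so hard that the stop slips on its rods. Then tip the pawl back onto the wheel and wind the crank forward just until the pawl drops fully into the first notch, and let go. Leave the beaker, the gel tray and the tip rack beside the slicer where they are.

Things in the scene. Friction and masses are not known exactly. Their poses are not given: they have to be found in the camera images.
- slicer: gel slicer: grey base plate 250 x 370 mm, fixed to the bench, top at z 22. Origin: centre of the underside; x points away from the robot, y left along the carriage's travel (yaw varies). Wheel and crank near the robot, pawl along the wheel's front, carriage behind the wheel, blade frame 200 high at the left end (y 140). Offsets below are in this frame, in mm.
- wheel_axis (a point): point on the wheel's vertical axis (x -48, y -20) at the height (z 115) at which to hold the crank grip. The wheel is a flat steel disc 142 across; its face at z 60 carries 12 upright hooked teeth (radius 51 to 69, tops at z 70) round a hub (radius 17, top at z 80).
- feed_wheel (a joint): wheel angle in rad, 0 at the start. Seen from above, clockwise (falling) is backwards, carriage to the right, towards the stop; anticlockwise (rising) is forward, feed to the left: 60 mm of carriage a turn, 5 mm a notch of 30 degrees. Drag 0.1 N m (3 N at the grip); it stays where it is left.
- grip_top (a point): centre of the top of the black crank grip, an upright revolving handle 26 in diameter, z 78 to 133, which goes round the wheel axis at 36 radius. At the start it is on the far side of the axis (+x).
- pawl (a joint): pawl angle in rad. 0: nose on the floor of a notch, fully in. 0.03 to 0.16: nose riding on a tooth. 2.2: thrown over on its back against its bracket, where its weight keeps it. Let go below about 1.35 it falls back on the wheel, above about 1.5 it falls over.
- pawl_nose (a point): toe of the pawl's nose, 74 from the pin and 21 below the bar's middle. Teeth are hooked: at the start the wheel stands back against the nose, its toe is caught under a tooth and the pawl rises only 0.02. The wheel turned 8 to 25 degrees forward frees it. Forward the lowered pawl clicks over the teeth; backwards a tooth stops against the nose.
- pawl_pivot (a point): middle of the pawl's pivot pin (x -108, y 50, z 81), which runs along the slicer's x between two bracket cheeks (tops at z 88, 34 over the pin heads). The pawl is a dark steel bar 14 wide and 12 thick; lowered it reaches 74 to the right (-y) over the front of the tooth ring; thrown over, its tip is 60 above and 44 left of the pin.
- tab_top (a point): middle of the top edge of the pawl's upright thumb tab, 9 thick (along x), 22 long (along y), 34 tall. Lowered: 52 right of the pin, 40 above it (z 121). Pinch it across the 9 and carry it in an arc about the pin, up and over to the left. Thrown over it points left and down; to bring it back, pinch the bar (14 wide, along x) near its raised tip and carry it back over the top.
- carriage_rear (a point): middle of the carriage's right-hand end face (at z 40), which meets the start stop. The carriage (76 x 110, white trough on an aluminium block) is geared to the wheel.
- stop_face (a point): middle of the left face (at z 40) of the start stop, a dark block 76 x 24 with a knurled thumbscrew on the carriage's rods; its place varies. Gap: y distance from here to carriage_rear, 24 to 48 at the start. The clamp slips at some 120 N from the carriage, about 35 N at the grip; 6 to 10 N above free turning is enough to feel the stop.
- rinse_beaker: loose plastic beaker, 72 mm across, 90 high, to the right of the slicer; origin at the centre of its underside.
- gel_tray: loose clear casting tray with two side walls, 100 x 120 x 23 mm, to the right of the slicer; origin at the centre of its underside.
- tip_rack: loose pipette tip rack, 122 x 85 x 66 mm, to the left of the slicer; origin at the centre of its underside.

How it is judged:
On the way, in this order (a step that is already met when the one before it is completed fails the run):
1. the pawl is thrown over, clear of the wheel (value of joint pawl above 1.7 rad), for 0.2 s.
2. the carriage is wound back against the start stop (within 2 mm) (y of carriage_rear in the frame of stop_face below 0.002 m), for 0.2 s.
At the end, for the whole second after the job is handed in: The pawl lies fully in a notch (within 0.03 rad, 2 mm at the nose), the carriage stands at rest within 7 mm of the start stop, that is in the first notch, and everything is let go (value of joint pawl below 0.03 rad and y of carriage_rear in the frame of stop_face below 0.007 m and velocity of joint feed_wheel below 0.05 rad/s); the robot touches nothing.
It fails at once if the start stop is pushed along its rods by more than 3 mm (distance of stop_face from where it was at the start of the episode above 0.003 m).
It fails at once if the beaker is moved by more than 30 mm (distance of rinse_beaker from where it was at the start of the episode above 0.03 m).
It fails at once if the gel tray is moved by more than 30 mm (distance of gel_tray from where it was at the start of the episode above 0.03 m).
It fails at once if the tip rack is moved by more than 30 mm (distance of tip_rack from where it was at the start of the episode above 0.03 m).
It also fails if it takes over 72 s, if anything falls off the work surface, if the arm or the gripper's body presses on something with over 40 N, if the wrist force passes 120 N, or if a joint passes its speed limit or range.

ROBOT

A 6-joint arm with a two-finger parallel gripper is mounted at the origin on a cart in front of the work surface, level with it; the furniture and walls round the work are solid. World frame = base frame: x ahead of the robot, y to its left, z up, the work surface at z = 0. Lengths are in m, angles in rad, forces in N, time in s.
With the tool pointing down it reaches from about 0.35 to 0.975 m from the base axis. Payload 4.9 kg.
Tool frame: the origin (TCP) lies on the centre line of the jaws, within the pads' length; the fingertips stand ctrl.nose_length ahead of it and the grasp point (between the pads) lies 2 mm behind it (ctrl.nose_length is the distance from the TCP to the fingertips, in m); z points along the fingers, y is the direction in which the jaws open and shut (so a half turn about z gives the same grasp; the last joint's range is limited). The gripper opens to 85 mm and grips with 20 to 120 N. Pads are 22 mm wide; open, the fingers measure 114 mm over their backs; the gripper's body (76 mm by 85 mm) begins 54 mm behind the grasp point. The pads swing forward as they close: fully open they stand 13 mm farther back than shut.
Start: joints at [-1.385, 0.053, 1.613, -0, 1.476, -0.119], TCP at [0.188, -0.596, 0.248] pointing down, gripper open.
Joint ranges: [-3.01, 3.01], [-1.01, 2.22], [0.06, 2.58], [-1.02, 4.17], [0.09, 2.62], [-3.14, 3.14]. Speed limits (rad/s): [2.57, 2.57, 3.14, 3.14, 3.14, 3.14].

INTERFACE

Orientations are given as a rotation vector (axis times angle).
In Python, from station import sensors, get_image, order, ctrl gives the robot as it stands.
- The arm moves only by the tool move_arm, never from a script. Its argument "increments" is a list of rows, each a list of 5 numbers: the shift along the tool's x, y, z in cm, then the turn about the tool's z in degrees, then the finger opening in cm, from 0 to 8.54. In form: [[dx, dy, dz, twist, gripper], ...]. A call has 1 to 5 rows; each row is the pose to reach, as a shift and turn from the pose commanded when the call began, along the tool's axes at that moment; what a row does not reach only later rows make up. A row lasts 1/8 s, in which the tool goes at most 62.5 mm and 10.7 degrees, less where a joint would pass 70% of its speed; a pose out of reach is approached as far as the arm can. A call with a gripper value outside its range is refused whole. The fingers move at their own pace and stop on an object; "newtons" is the grip in N (left out, the last holds). Time passes only in rows, so rows that repeat a pose let the fingers close. It gives the time, the measured TCP pose, the force and the opening at its end, in the units of the state.
- sensors.get_obs(): the state, without advancing time (a new reading comes with each control period).
- get_image(name): name is "side" or "top" or "wrist"; returns a dict with "image" (400x640x3 uint8, red, green, blue), "K" (3x3 intrinsics, pixels), "R" (3x3) and "t" (3): a world point X has camera coordinates R X + t. Camera axes: x right, y down, z forward; pixel columns grow to the right and rows downward; lengths in m; the calibration is good to about 2 mm. A picture is of the moment at which its call begins. There is no depth.
- order.finish_job(): hands the job in, once; it reports no verdict.
The state is a dict: "t": time; "q": joint angles; "dq": joint speeds; "effort": joint torques, N m; "tool_pos": TCP position; "tool_rot": TCP orientation; "contact_force": force on the tool from outside, world axes, zero at the start; "wrist_torque": the same for the moment, N m; "opening": finger opening in m.
Only numpy, scipy, OpenCV 4.12 (cv2) and the standard library are available. Lean on these libraries where they do the work, as an engineer would, in place of code of your own. Each camera call takes 0.05 s, during which the arm holds its last target.

## Working session

There is one attempt and no reset: what is moved stays moved. The work goes in short steps, Python scripts to look and compute and a tool call to move; the robot and the scene stay as the last step left them, time stands still between calls to the robot, and variables do not carry over. Pictures are saved under pics/ and viewed, and the job is handed in when it is done.

Besides the shell and the picture viewer there is one more tool, called after ">>>" as name(argument=value, ...) on one line, values as JSON. move_arm: Moves the arm, as the interface text tells. Its arguments: {"type":"object","properties":{"increments":{"type":"array"},"newtons":{"type":"number"}},"required":["increments"]}

```bash
ls; mkdir -p pics
cat > h.py <<'E'
import numpy as np, cv2
from scipy.spatial.transform import Rotation as Ro
from station import sensors,get_image,order,ctrl
def snap(n,f):
    d=get_image(n); cv2.imwrite('pics/'+f,cv2.cvtColor(d['image'],cv2.COLOR_RGB2BGR)); np.savez('pics/'+f[:-4]+'.npz',**{k:d[k] for k in('image','K','R','t')}); return d
def load(f): return dict(np.load('pics/'+f+'.npz'))
def ray(d,u,v):
    c=-d['R'].T@d['t']; r=d['R'].T@np.linalg.inv(d['K'])@np.array([u,v,1.]); return c,r/np.linalg.norm(r)
def onz(d,u,v,z):
    c,r=ray(d,u,v); return c+r*(z-c[2])/r[2]
def proj(d,X):
    p=d['K']@(d['R']@np.array(X)+d['t']); return p[:2]/p[2]
def tri(d1,p1,d2,p2):
    a,r=ray(d1,*p1);b,s=ray(d2,*p2); A=np.stack([r,-s],1); k=np.linalg.lstsq(A,b-a,rcond=None)[0]
    P=a+r*k[0];Q=b+s*k[1]; return (P+Q)/2,np.linalg.norm(P-Q)
E
python3 - <<'E'
from h import *
for n in('side','top','wrist'):
    d=snap(n,n+'0.png'); print(n,-d['R'].T@d['t'],d['R'][2],d['K'][0,0])
o=sensors.get_obs();print(o,ctrl.nose_length)
E
```

```text
pics
side [0.17379263 0.4701299  0.94952074] [ 0.37823606 -0.40836239 -0.83076931] 384.28791516268205
top [0.3315397  0.08147811 1.39652429] [ 0.18254208  0.00571577 -0.98318143] 500.8936054623786
wrist [ 0.26619873 -0.57187493  0.3721932 ] [-0.30929623 -0.09546053 -0.94616232] 302.38147698249094
{'t': 0.15, 'q': array([-1.38502226e+00,  5.32234900e-02,  1.61399320e+00, -3.88563542e-05,
        1.47602391e+00, -1.18995046e-01]), 'dq': array([ 6.90971164e-05, -3.29643451e-03, -1.82739977e-03, -2.83603490e-03,
       -1.95695592e-04,  7.52641320e-04]), 'effort': array([-5.63036892e-06, -3.94240093e+01, -3.70722735e+01, -1.01527753e-04,
        4.67496109e-03,  4.34721187e-06]), 'tool_pos': array([ 0.18745128, -0.59573197,  0.24732537]), 'tool_rot': array([-3.10356009e+00, -4.76635524e-01,  1.47061284e-04]), 'contact_force': array([-0.27985791, -0.74891238, -0.7125397 ]), 'wrist_torque': array([ 0.05202225, -0.02390192, -0.04697083]), 'opening': 0.08561841953212014} 0.017
```

View pics/side0.png

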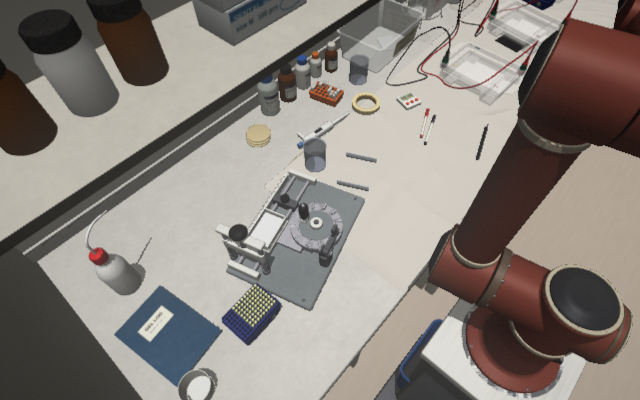

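View pics/top0.png

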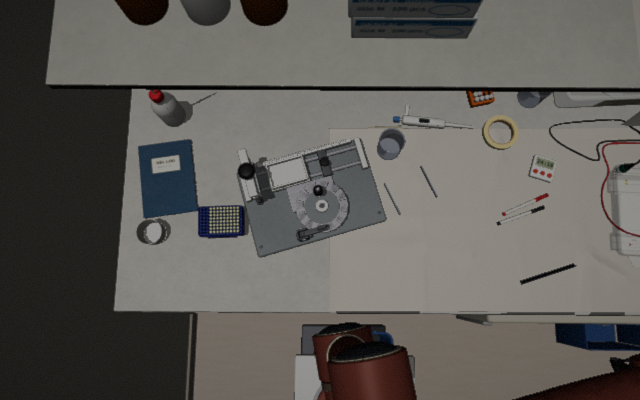

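The top view shows the slicer at about (315,195) with its yaw turned. The wheel hub is at (322,206), the black grip at (318,189), the pawl at about (312,232) and the stop at about (325,162). The rack is at (222,220), the beaker at (390,143), and the tray's walls at (392,198) and (428,182).

Run:
```python
from h import *
a=cv2.imread('pics/top0.png')[130:265,225:405]; cv2.imwrite('pics/top0z.png',cv2.resize(a,None,fx=4.4,fy=4.4,interpolation=cv2.INTER_CUBIC))
a=cv2.imread('pics/side0.png')[160:310,215:375]; cv2.imwrite('pics/side0z.png',cv2.resize(a,None,fx=4,fy=4,interpolation=cv2.INTER_CUBIC))
```

```text
(no output)
```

View pics/top0z.png

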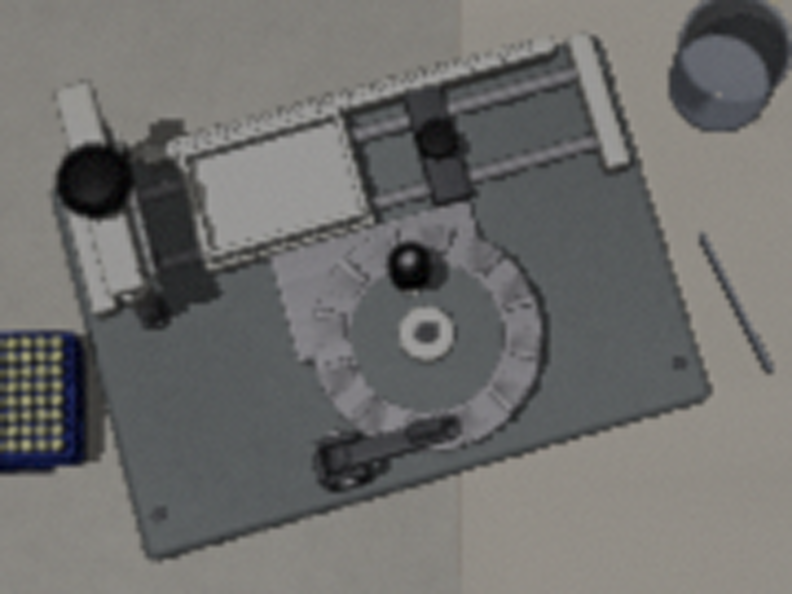

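View pics/side0z.png

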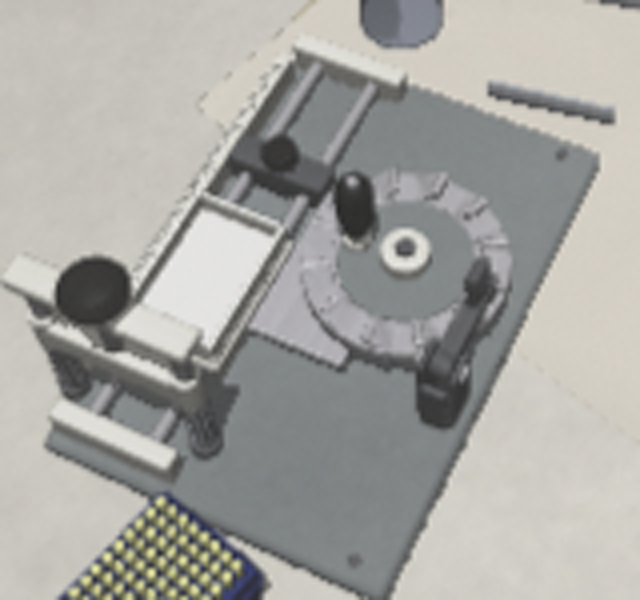

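Run:
```python
from h import *
from scipy.optimize import least_squares
T=load('top0');S=load('side0')
tp=lambda x,y:(225+(x+.5)/4.4-.5,130+(y+.5)/4.4-.5)
sp=lambda x,y:(215+(x+.5)/4-.5,160+(y+.5)/4-.5)
pts=[(T,tp(709,397),(-125,-185,22)),(T,tp(152,558),(-125,185,22)),(T,tp(427,333),(-48,-20,80)),
 (S,sp(597,155),(-125,-185,22)),(S,sp(385,600),(-125,185,22)),(S,sp(405,250),(-48,-20,80)),(T,tp(600,36),(125,-185,22)) ]
def X(p,l): 
    c,s=np.cos(p[2]),np.sin(p[2]); x,y,z=np.array(l)/1000; return np.array([p[0]+c*x-s*y,p[1]+s*x+c*y,z])
f=lambda p:np.concatenate([proj(d,X(p,l))-np.array(u) for d,u,l in pts])
r=least_squares(f,[.5,.1,.2],loss='soft_l1');print(r.x,r.fun.reshape(-1,2).round(1))
p=r.x;np.save('pose.npy',p)
for n,l in dict(axis=(-48,-20,115),grip=(-12,-20,133),pivot=(-108,50,81),tab=(-108,-2,121),nose=(-108,-24,60)).items():
    w=X(p,l);print(n,w.round(4),'top',((proj(T,w)-[225,130])*4.4).round(),'side',((proj(S,w)-[215,160])*4).round())
def loc(w): d=w[:2]-p[:2];c,s=np.cos(p[2]),np.sin(p[2]);return np.array([c*d[0]+s*d[1],-s*d[0]+c*d[1]])*1000
print('stop right edge etc')
for n,q,z in [('beaker rim',(730,50),.09)]: print(n,onz(T,*tp(*q),z))
for q,z in [((405,100),.055),((430,200),.055),((345,115),.055),((378,220),.055)]: print(loc(onz(T,*tp(*q),z)))
for q in [(409,258)]: print('grip',loc(onz(T,*tp(*q),.133)))
print('tray',onz(T,*tp(704,235),.02),onz(T,*tp(770,372),.02),onz(T,421,168,.02),onz(T,437,196,.02))
print('rack',onz(T,*tp(80,465),.06),onz(T,*tp(80,335),.06))
print('gripped tab', tri(T,tp(447,423),S,sp(480,262)))
```

```text
[0.57961913 0.12374421 0.28904666] [[ 1.  -0.3]
 [-1.9  0.5]
 [-0.1  0.9]
 [ 1.1 -0.9]
 [-1.5  0.4]
 [ 0.8 -0.6]
 [-0.5 -1.9]]
axis [0.5393 0.0909 0.115 ] top [424. 326.] side [406. 218.]
grip [0.5738 0.1012 0.133 ] top [407. 262.] side [354. 183.]
pivot [0.4618 0.1409 0.081 ] top [340. 462.] side [445. 366.]
tab [0.4767 0.091  0.121 ] top [423. 431.] side [480. 269.]
nose [0.4829 0.07   0.06  ] top [459. 432.] side [492. 289.]
stop right edge etc
beaker rim [ 0.71753011 -0.09405769  0.09      ]
[104.37340788 -49.63353081]
[ 38.17809386 -46.90797505]
[105.49874472 -10.77544736]
[ 34.92642908 -12.30050491]
grip [ -8.48514407 -21.03694842]
tray [ 0.61583799 -0.08490084  0.02      ] [ 0.52806703 -0.12519027  0.02      ] [ 0.65983862 -0.18801394  0.02      ] [ 0.57999516 -0.23039342  0.02      ]
rack [0.46204318 0.30090137 0.06      ] [0.54197264 0.3038956  0.06      ]
gripped tab (array([0.48557059, 0.0790216 , 0.10541778]), np.float64(0.0033571235919419265))
```

>>> move_arm(increments=[[5, -4, 0, 0, 5], [10, -9, 0, 0, 5], [14, -14, 0, 0, 5], [18, -19, 0, 0, 5], [22, -24, 0, 0, 5]])

```text
t: 0.78
tool_pos: [0.3205, -0.3125, 0.248]
tool_rot: [-3.105, -0.476, -0.0]
contact_force: [1.3, 0.6, 0.5]
opening: 0.05
```

>>> move_arm(increments=[[4, -5, 0, 0, 5], [8, -10, 0, 0, 5], [12, -15, 0, 0, 5], [16, -20, 0, 0, 5], [20, -24, 0, 0, 5]])

```text
t: 1.4
tool_pos: [0.4391, -0.0236, 0.2484]
tool_rot: [3.105, 0.477, 0.002]
contact_force: [1.4, -0.4, 0.3]
opening: 0.0501
```

>>> move_arm(increments=[[4, -4, 0, 0.9, 5], [8, -8, 0, 0.9, 5], [8.4, -8, 0, 0.9, 5], [8.4, -8, 0, 0.9, 5]])

```text
t: 1.9
tool_pos: [0.4948, 0.0757, 0.2478]
tool_rot: [3.108, 0.453, -0.002]
contact_force: [-1.1, 0.1, -0.5]
opening: 0.0498
```

Run:
```python
from h import *
d=snap('wrist','w1.png'); o=sensors.get_obs();print(o['tool_pos'],o['tool_rot'],o['q'])
```

```text
[0.49468641 0.0751481  0.24797134] [ 3.10865785e+00  4.51387498e-01 -1.37956051e-03] [ 2.15763215e-03 -2.51456695e-01  1.89623540e+00 -4.56157171e-04
  1.49763619e+00  1.28459635e+00]
```

View pics/w1.png

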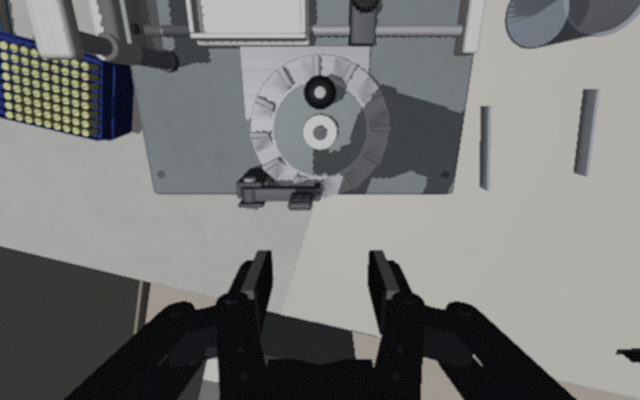

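The wrist view shows the hub at (320,132), the grip top at (320,92), the base's front corners near (155,193) and (455,193), and the pawl tab at about (300,200).

Run:
```python
from h import *
W=load('w1')
p=np.load('pose.npy')
def loc(w): d=w[:2]-p[:2];c,s=np.cos(p[2]),np.sin(p[2]);return np.array([c*d[0]+s*d[1],-s*d[0]+c*d[1]])*1000
for n,q,z in [('hub',(320,132),.08),('grip',(320,91),.133),('cl',(155,193),.022),('cr',(455,193),.022),('screwL',(161,174),.022),('screwR',(445,174),.022)]:
    w=onz(W,*q,z);print(n,w.round(4),loc(w).round(1))
a=onz(W,155,193,.022);b=onz(W,455,193,.022);print('yaw',np.arctan2(-(a-b)[0],(a-b)[1]),np.linalg.norm(a-b))
a=onz(W,161,174,.022);b=onz(W,445,174,.022);print('yaw',np.arctan2(-(a-b)[0],(a-b)[1]),np.linalg.norm(a-b))
i=cv2.imread('pics/w1.png')[40:220,220:420];cv2.imwrite('pics/w1z.png',cv2.resize(i,None,fx=3.3,fy=3.3,interpolation=cv2.INTER_CUBIC))
```

```text
hub [0.5434 0.0892 0.08  ] [-44.5 -22.8]
grip [0.5777 0.0995 0.133 ] [ -8.7 -22.7]
cl [0.4103 0.2588 0.022 ] [-123.8  177.7]
cr [ 0.5145 -0.0909  0.022 ] [-123.6 -187.1]
screwL [0.4363 0.2547 0.022 ] [-100.1  166.4]
screwR [ 0.5329 -0.0694  0.022 ] [ -99.8 -171.8]
yaw 0.2896825210414659 0.3648952411040014
yaw 0.28968869868739044 0.3381890694228762
```

View pics/w1z.png

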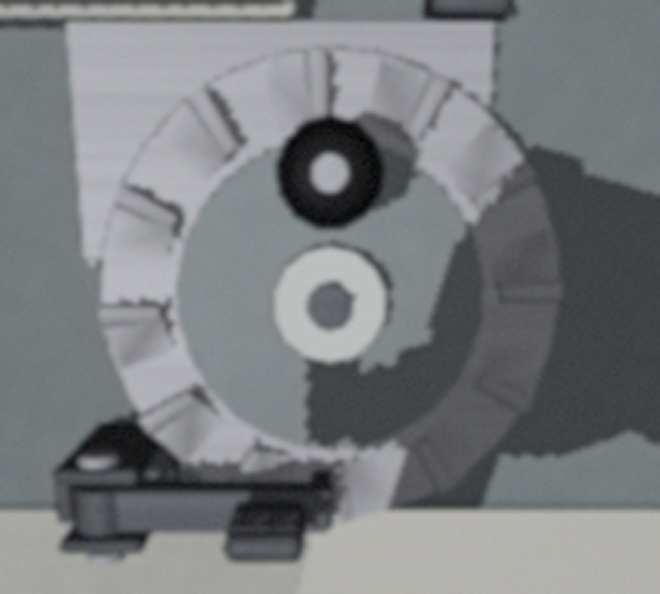

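>>> move_arm(increments=[[4.3, 0, 0, 0, 5], [8.6, 0, 2, 0, 5], [8.6, 0, 7, 0, 5], [8.6, 0, 12, 0, 5], [8.6, 0, 13.5, 0, 5]], newtons=40)

```text
t: 2.58
tool_pos: [0.5746, 0.0986, 0.1094]
tool_rot: [-3.109, -0.449, 0.011]
contact_force: [-1.0, 0.2, 0.5]
opening: 0.0498
```

>>> move_arm(increments=[[0, 0, 0, 0, 5]])

```text
t: 2.7
tool_pos: [0.577, 0.0993, 0.1132]
tool_rot: [-3.109, -0.45, 0.002]
contact_force: [0.6, 0.8, 1.3]
opening: 0.0499
```

>>> move_arm(increments=[[0, 0, 0, 0, 2], [0, 0, 0, 0, 2], [0, 0, 0, 0, 2]])

```text
t: 3.08
tool_pos: [0.5792, 0.1008, 0.1167]
tool_rot: [-3.109, -0.453, -0.007]
contact_force: [-3.1, 2.1, 6.2]
opening: 0.0254
```

>>> move_arm(increments=[[-0.03, -0.44, 0, 0, 2], [-0.14, -0.99, 0, 0, 2], [-0.14, -0.99, 0, 0, 2]])

```text
t: 3.45
tool_pos: [0.5756, 0.109, 0.1167]
tool_rot: [3.106, 0.453, 0.01]
contact_force: [0.3, -2.1, 5.9]
opening: 0.0247
```

Run:
```python
from h import *
d=snap('wrist','w2.png'); o=sensors.get_obs();print(o['tool_pos'],o['tool_rot'],o['contact_force'])
```

```text
[0.57559855 0.10893567 0.1166366 ] [3.10640871 0.45277287 0.00939166] [-0.23468869 -3.02970893  5.60678628]
```

View pics/w2.png

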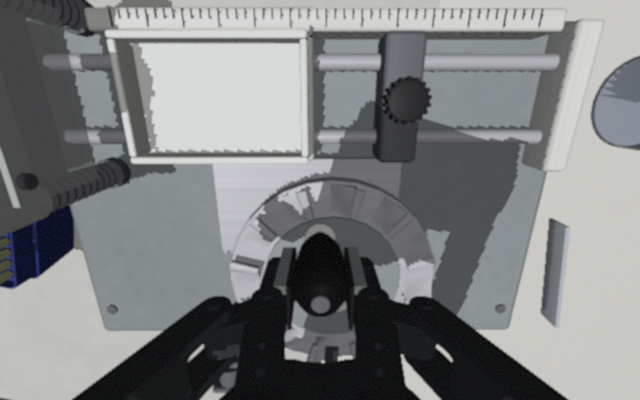

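Run:
```python
from h import *
p=np.array([.5832,.1220,.2897]);np.save('pose.npy',p)
c,s=np.cos(p[2]),np.sin(p[2])
def loc(w): d=w[:2]-p[:2];return np.array([c*d[0]+s*d[1],-s*d[0]+c*d[1]])*1000
W=load('w1');T=load('top0')
for q in [(245,517),(285,517),(228,545),(300,548)]: print(loc(onz(W,220+q[0]/3.3,40+q[1]/3.3,.121)))
tp=lambda x,y:(225+(x+.5)/4.4-.5,130+(y+.5)/4.4-.5)
for q in [(110,310),(138,290),(155,325),(215,290)]: print('frame',[loc(onz(T,*tp(*q),z)).round() for z in(.04,.1,.2)])
```

```text
[-98.61218041   2.51107947]
[-98.61237912  -8.11440917]
[-106.52038183    7.28747516]
[-107.37722955  -12.01577684]
frame [array([ 27., 166.]), array([ 14., 161.]), array([ -6., 151.])]
frame [array([ 34., 146.]), array([ 21., 141.]), array([  0., 133.])]
frame [array([ 10., 142.]), array([ -2., 137.]), array([-21., 129.])]
frame [array([ 21., 100.]), array([ 8., 97.]), array([-12.,  92.])]
```

>>> move_arm(increments=[[0, 0, 0, 0, 5], [0, 0, 0, 0, 5], [0, 0, -4, 0, 5], [0, 0, -8, 0, 5]])

```text
t: 4.0
tool_pos: [0.5724, 0.1095, 0.193]
tool_rot: [-3.108, -0.453, 0.004]
contact_force: [1.2, -0.2, -0.2]
opening: 0.0498
```

>>> move_arm(increments=[[-2, -0.2, -1, -10, 3], [-4, -0.3, -1, -20, 3], [-6, -0.5, -1, -30, 3], [-8, -0.6, -1, -40, 3], [-9.3, -0.7, -1, -50, 3]])

```text
t: 4.62
tool_pos: [0.4811, 0.0896, 0.2028]
tool_rot: [-2.621, -1.731, 0.001]
contact_force: [-0.1, 0.2, 0.1]
opening: 0.03
```

>>> move_arm(increments=[[0, 0, 0, -10, 3], [0, 0, 0, -20, 3], [0, 0, 0, -30, 3], [0, 0, 0, -40, 3], [0, 0, 0, -40, 3]])

```text
t: 5.25
tool_pos: [0.4819, 0.0897, 0.2029]
tool_rot: [-1.88, -2.516, 0.001]
contact_force: [-0.2, -0.0, -0.7]
opening: 0.0303
```

Run:
```python
from h import *
d=snap('wrist','w3.png'); o=sensors.get_obs();print(o['tool_pos'],o['tool_rot'],o['q'])
```

```text
[0.48189776 0.08971294 0.20297828] [-1.88150692e+00 -2.51520528e+00  4.83473078e-04] [ 3.20547371e-02 -2.46335225e-01  1.96761083e+00  8.62886897e-05
  1.42091685e+00 -2.54246739e-01]
```

View pics/w3.png

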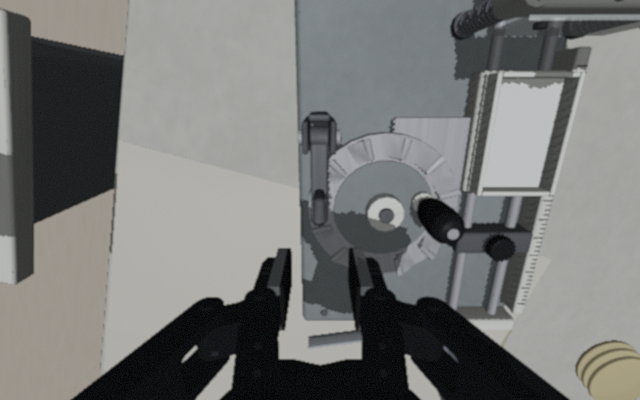

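The tab's top edge is at about (320,208), centred between the jaws. The wheel is free-standing with the grip at (440,220).

Run:
```python
from h import *
p=np.load('pose.npy');c,s=np.cos(p[2]),np.sin(p[2])
def loc(w): d=w[:2]-p[:2];return np.array([c*d[0]+s*d[1],-s*d[0]+c*d[1]])*1000
W=load('w3')
i=cv2.imread('pics/w3.png')[100:240,280:420];cv2.imwrite('pics/w3z.png',cv2.resize(i,None,fx=4,fy=4,interpolation=cv2.INTER_CUBIC))
for q in [(319.5,196),(319.5,223),(320,208)]: w=onz(W,*q,.121);print(w,loc(w))
print(loc(onz(W,384,209,.08)))
```

```text
[0.47602904 0.10400161 0.121     ] [-107.84661213   13.36657267]
[0.4820033  0.08376086 0.121     ] [-107.90337112   -7.73737353]
[0.47898868 0.0952638  0.121     ] [-107.50638835    4.14740471]
[-51.41298867 -12.21062907]
```

View pics/w3z.png

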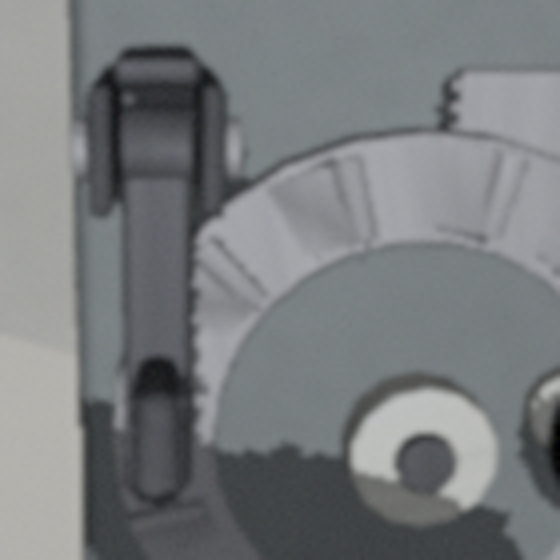

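>>> move_arm(increments=[[0, -0.1, 4, 0, 3], [0, -0.1, 7, 0, 3], [0, -0.1, 9, 0, 3], [0, -0.1, 9, 0, 0.5], [0, -0.1, 9, 0, 0.5]], newtons=30)

```text
t: 5.92
tool_pos: [0.4809, 0.0899, 0.1128]
tool_rot: [-1.879, -2.516, -0.002]
contact_force: [1.8, 3.9, -9.3]
opening: 0.0086
```

>>> move_arm(increments=[[0, 0, 0, 0, 0.5], [0, 0, 0, 0, 0.5]])

```text
t: 6.18
tool_pos: [0.4809, 0.09, 0.1128]
tool_rot: [-1.879, -2.517, -0.002]
contact_force: [3.3, 5.0, -10.3]
opening: 0.0085
```

>>> move_arm(increments=[[0.37, 0, -0.5, 0, 0.5], [0.78, 0, -0.97, 0, 0.5], [1.25, 0, -1.4, 0, 0.5], [1.73, 0, -1.76, 0, 0.5]])

```text
t: 6.68
tool_pos: [0.4763, 0.1056, 0.1315]
tool_rot: [1.877, 2.517, -0.002]
contact_force: [1.7, -1.5, -7.4]
opening: 0.0084
```

Run:
```python
from h import *
d=snap('side','s4.png'); o=sensors.get_obs();print(o['tool_pos'],o['contact_force'],o['opening'])
i=cv2.imread('pics/s4.png')[160:310,215:375];cv2.imwrite('pics/s4z.png',cv2.resize(i,None,fx=3.5,fy=3.5))
```

```text
[0.47621456 0.10611313 0.13188943] [ 0.8415632 -1.4467855 -6.7333398] 0.008155567786074297
```

View pics/s4z.png

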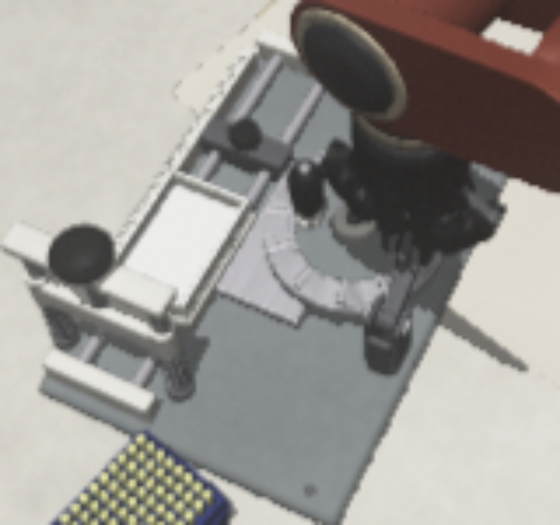

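The bar is seen lifted off the wheel at the jaws, so I carry on round the arc.

>>> move_arm(increments=[[1.1, 0, -0.58, 0, 0.5], [2.29, 0, -0.94, 0, 0.5], [3.52, 0, -1.05, 0, 0.5], [4.76, 0, -0.92, 0, 0.5], [5.94, 0, -0.54, 0, 0.5]])

```text
t: 7.35
tool_pos: [0.4595, 0.1628, 0.1387]
tool_rot: [1.877, 2.517, -0.003]
contact_force: [-3.3, -5.7, 2.6]
opening: 0.0086
```

>>> move_arm(increments=[[1.08, 0, 0.6, 0, 0.5], [1.8, 0, 1.2, 0, 0.5], [2.02, 0, 1.41, 0, 0.5]])

```text
t: 7.72
tool_pos: [0.4534, 0.1833, 0.1248]
tool_rot: [-1.877, -2.518, 0.0]
contact_force: [-6.5, -2.3, 7.5]
opening: 0.0086
```

Run:
```python
from h import *
d=snap('side','s5.png'); o=sensors.get_obs();print(o['tool_pos'],o['contact_force'],o['opening'])
i=cv2.imread('pics/s5.png')[160:310,215:375];cv2.imwrite('pics/s5z.png',cv2.resize(i,None,fx=3.5,fy=3.5))
```

```text
[0.45337187 0.18336909 0.12470981] [-6.44122135 -1.51423301  6.79809112] 0.008347678828367722
```

View pics/s5z.png

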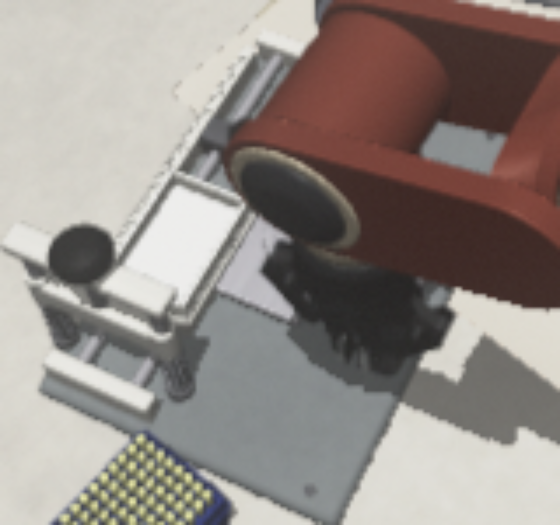

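>>> move_arm(increments=[[0, 0, 0, 0, 3], [0, 0, 0, 0, 3], [0, 0, 0, 0, 3], [0, 0, -4, 0, 3], [0, 0, -8, 0, 3]])

```text
t: 8.4
tool_pos: [0.4531, 0.1821, 0.2026]
tool_rot: [-1.878, -2.517, 0.002]
contact_force: [0.7, -0.5, 0.8]
opening: 0.0296
```

Run:
```python
from h import *
d=snap('wrist','w6.png'); o=sensors.get_obs();print(o['tool_pos'],o['tool_rot'],o['contact_force'],o['opening'])
```

```text
[0.45633728 0.18297068 0.20965532] [1.87501372 2.51356644 0.01152257] [1.95188943 0.57710991 3.69299478] 0.029832076956276623
```

View pics/w6.png

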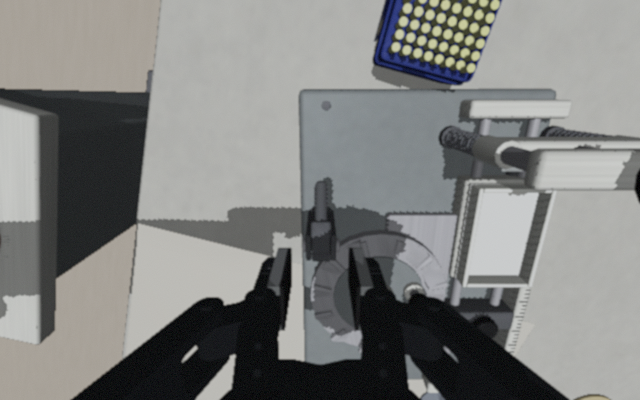

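The pawl lies over on its back: its tab points left at (322,190) and its bar is at (322,235). Next I turn the gripper back and take the crank.

>>> move_arm(increments=[[-2.5, 2, 0, 10, 5], [-5, 4, 0, 20, 5], [-7, 6, 0, 30, 5], [-9, 8, 0, 40, 5], [-10.5, 9.3, 0, 50, 5]])

```text
t: 9.07
tool_pos: [0.5736, 0.1074, 0.202]
tool_rot: [-2.771, -1.479, -0.0]
contact_force: [-0.5, 0.1, 0.2]
opening: 0.05
```

>>> move_arm(increments=[[0, 0, 0, 10, 5], [0, 0, 0, 20, 5], [0, 0, 0, 30, 5], [0, 0, 0, 40, 5], [0, 0, 0, 40, 5]])

```text
t: 9.7
tool_pos: [0.5727, 0.108, 0.202]
tool_rot: [-3.108, -0.455, 0.0]
contact_force: [0.0, -0.3, -0.6]
opening: 0.0501
```

Run:
```python
from h import *
d=snap('wrist','w7.png'); o=sensors.get_obs();print(o['tool_pos'],o['tool_rot'],o['contact_force'],o['opening'])
```

```text
[0.57265603 0.10805296 0.2020041 ] [-3.10802309e+00 -4.56845298e-01  3.63201224e-04] [-0.83042498 -0.06452294 -0.05004647] 0.04998756143133239
```

View pics/w7.png

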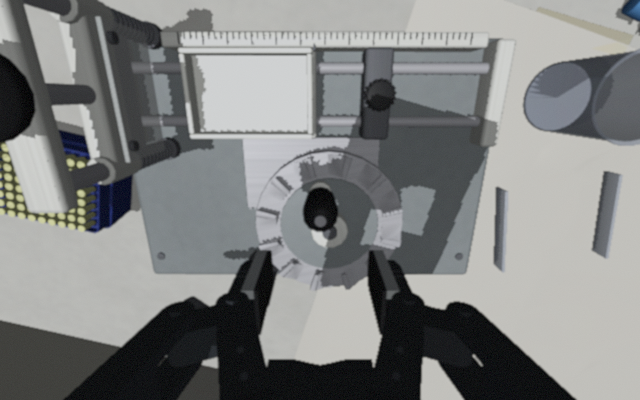

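>>> move_arm(increments=[[0.2, 0, 4, 0, 5], [0.2, 0, 8, 0, 5], [0.2, 0, 8.8, 0, 5], [0.2, 0, 8.8, 0, 2], [0.2, 0, 8.8, 0, 2]], newtons=40)

```text
t: 10.38
tool_pos: [0.5755, 0.1088, 0.1158]
tool_rot: [3.109, 0.453, 0.004]
contact_force: [-0.2, 0.5, -1.5]
opening: 0.0248
```

>>> move_arm(increments=[[0.2, 0, 0, 0, 2], [0.2, 0, 0, 0, 2]])

```text
t: 10.62
tool_pos: [0.5757, 0.1088, 0.1157]
tool_rot: [3.108, 0.453, -0.005]
contact_force: [-8.3, -1.9, 4.9]
opening: 0.0248
```

```bash
cat >> h.py <<'E'
p=np.array([.5832,.1220,.2897]);cc,ss=np.cos(p[2]),np.sin(p[2])
def loc(w): d=np.array(w)[:2]-p[:2];return np.array([cc*d[0]+ss*d[1],-ss*d[0]+cc*d[1]])*1000
def st():
    o=sensors.get_obs();l=loc(o['tool_pos']);a=l-[-48,-20];th=np.degrees(np.arctan2(a[1],a[0]))
    f=o['contact_force'];fl=np.array([cc*f[0]+ss*f[1],-ss*f[0]+cc*f[1]]);e=a/np.linalg.norm(a)
    yaw=2*np.arctan2(o['tool_rot'][1],o['tool_rot'][0]) 
    print('t',o['t'],'z',o['tool_pos'][2].round(4),'rel',a.round(1),'r',np.linalg.norm(a).round(1),'th',th.round(1),'Frad,Ftan(ccw+),z',(fl@e).round(1),(fl@[-e[1],e[0]]).round(1),f[2].round(1),'yaw',yaw.round(3),o['opening'].round(4))
E
python3 - <<'E'
from h import *
st()
W=load('w7')
for q in [(317,93),(363,93),(363,136),(317,136),(392,93)]: print(loc(onz(W,*q,.05)))
E
```

```text
Traceback (most recent call last):
  File "h.py", line 22, in st
    print('t',o['t'],'z',o['tool_pos'][2].round(4),'rel',a.round(1),'r',np.linalg.norm(a).round(1),'th',th.round(1),'Frad,Ftan(ccw+),z',(fl@e).round(1),(fl@[-e[1],e[0]]).round(1),f[2].round(1),'yaw',yaw.round(3),o['opening'].round(4))
                                                                                                                                                                                                                    ^^^^^^^^^^^^^^^^^^
AttributeError: 'float' object has no attribute 'round'
```

```bash
sed -i "s/o\['opening'\].round(4)/o['opening']/; s/yaw.round(3)/yaw/" h.py
python3 - <<'E'
from h import *
st()
W=load('w7')
for q in [(317,93),(363,93),(363,136),(317,136),(392,93)]: print(loc(onz(W,*q,.05)))
E
```

```text
t 10.625 z 0.1157 rel [37.1  9.5] r 38.3 th 14.4 Frad,Ftan(ccw+),z -8.1 2.6 4.9 yaw 0.2895942621703936 0.02476439548963199
[71.30112345 -8.53783401]
[ 71.35151202 -48.24535749]
[ 34.78432663 -49.98690958]
[34.72993488 -8.47657908]
[ 71.3832764  -73.27653012]
```

>>> move_arm(increments=[[-0.08, 0.93, 0, 0, 2], [-0.2, 1.86, 0, 0, 2], [-0.56, 2.73, 0, 0, 2], [-1.13, 3.48, 0, 0, 2], [-1.88, 4.05, 0, 0, 2]])

```text
t: 11.25
tool_pos: [0.5707, 0.0658, 0.1157]
tool_rot: [-3.106, -0.452, -0.003]
contact_force: [-1.9, 8.2, 3.5]
opening: 0.0248
```

```bash
python3 -c "
from h import *
st()"
```

```text
t 11.25 z 0.1157 rel [ 19.9 -30.3] r 36.3 th -56.6 Frad,Ftan(ccw+),z -6.7 5.1 3.5 yaw -5.994425375783928 0.024826550528608847
```

>>> move_arm(increments=[[-0.87, 0.36, 0, 0, 2], [-1.8, 0.48, 0, 0, 2], [-2.73, 0.36, 0, 0, 2], [-3.6, 0, 0, 0, 2], [-4.35, -0.57, 0, 0, 2]])

```text
t: 11.88
tool_pos: [0.529, 0.0579, 0.1158]
tool_rot: [3.108, 0.452, 0.012]
contact_force: [5.7, 4.4, -2.1]
opening: 0.0251
```

```bash
python3 -c "
from h import *
st()"
```

```text
t 11.875 z 0.1158 rel [-22.2 -26. ] r 34.2 th -130.6 Frad,Ftan(ccw+),z -6.3 3.4 -2.1 yaw 0.288523998692775 0.025052562914164772
```

>>> move_arm(increments=[[-0.57, -0.75, 0, 0, 2], [-0.93, -1.62, 0, 0, 2], [-1.05, -2.55, 0, 0, 2], [-1.02, -2.9, 0, 0, 2], [-1.02, -2.9, 0, 0, 2]])

```text
t: 12.5
tool_pos: [0.5091, 0.0833, 0.1157]
tool_rot: [3.108, 0.453, 0.002]
contact_force: [-0.4, -1.3, 7.2]
opening: 0.0248
```

Run:
```python
from h import *
st()
d=snap('wrist','w8.png');snap('side','s8.png')
```

```text
t 12.5 z 0.1157 rel [-34.    4.1] r 34.3 th 173.1 Frad,Ftan(ccw+),z 0.6 1.3 7.2 yaw 0.28969752011872146 0.024783025228088135
```

View pics/w8.png

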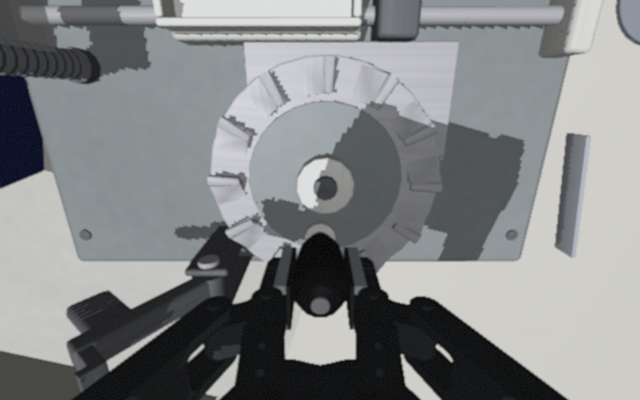

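The gap is down to about 7 mm: the carriage edge is at x=365 and the stop at 377. I continue slower.

>>> move_arm(increments=[[0.11, -0.64, 0, 0, 2], [0.33, -1.23, 0, 0, 2], [0.47, -1.51, 0, 0, 2], [0.47, -1.51, 0, 0, 2]])

```text
t: 13.1
tool_pos: [0.5094, 0.0992, 0.1157]
tool_rot: [3.109, 0.453, 0.001]
contact_force: [-1.1, -1.2, 7.3]
opening: 0.025
```

Run:
```python
from h import *
st()
d=snap('wrist','w9.png')
i=cv2.imread('pics/w9.png')[0:100,280:480];cv2.imwrite('pics/w9z.png',cv2.resize(i,None,fx=3.5,fy=3.5,interpolation=cv2.INTER_CUBIC))
```

```text
t 13.1 z 0.1157 rel [-29.2  19.3] r 35.0 th 146.6 Frad,Ftan(ccw+),z 0.7 1.5 7.3 yaw 0.2896424631442497 0.02500396958975365
```

View pics/w9z.png

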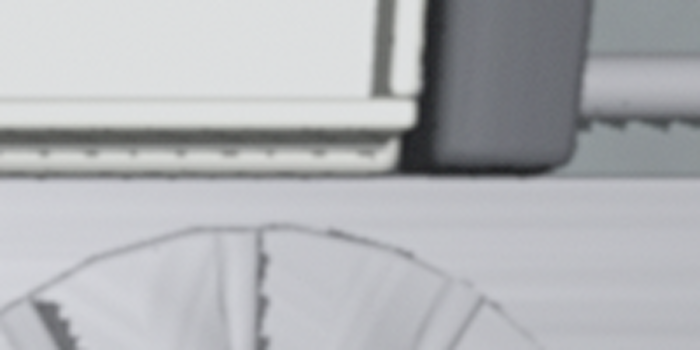

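>>> move_arm(increments=[[0.1, -0.16, 0, 0, 2], [0.21, -0.32, 0, 0, 2], [0.21, -0.32, 0, 0, 2]])

```text
t: 13.52
tool_pos: [0.5104, 0.1027, 0.1157]
tool_rot: [3.108, 0.453, 0.001]
contact_force: [-1.1, -2.0, 7.5]
opening: 0.025
```

Run:
```python
from h import *
st()
```

```text
t 13.525 z 0.1157 rel [-27.3  22.3] r 35.2 th 140.8 Frad,Ftan(ccw+),z 0.2 2.3 7.5 yaw 0.28952388291450154 0.024958059541364326
```

>>> move_arm(increments=[[0.11, -0.15, 0, 0, 2], [0.24, -0.29, 0, 0, 2], [0.24, -0.29, 0, 0, 2]])

```text
t: 13.9
tool_pos: [0.5119, 0.1061, 0.1157]
tool_rot: [3.108, 0.453, 0.001]
contact_force: [-0.5, -2.7, 8.0]
opening: 0.0247
```

Run:
```python
from h import *
st()
```

```text
t 13.9 z 0.1157 rel [-24.9  25.2] r 35.4 th 134.7 Frad,Ftan(ccw+),z -0.8 2.6 8.0 yaw 0.2894875176305955 0.02469640310817663
```

>>> move_arm(increments=[[0.13, -0.14, 0, 0, 2], [0.27, -0.27, 0, 0, 2], [0.27, -0.27, 0, 0, 2]])

```text
t: 14.28
tool_pos: [0.5137, 0.1095, 0.1157]
tool_rot: [3.108, 0.453, 0.001]
contact_force: [-1.5, -2.4, 6.8]
opening: 0.0249
```

Run:
```python
from h import *
st()
d=snap('wrist','w10.png')
i=cv2.imread('pics/w10.png')[0:100,280:480];cv2.imwrite('pics/w10z.png',cv2.resize(i,None,fx=3.5,fy=3.5,interpolation=cv2.INTER_CUBIC))
```

```text
t 14.275 z 0.1157 rel [-22.2  27.9] r 35.6 th 128.5 Frad,Ftan(ccw+),z -0.1 2.8 6.8 yaw 0.28953930286670854 0.024912172891424427
```

View pics/w10z.png

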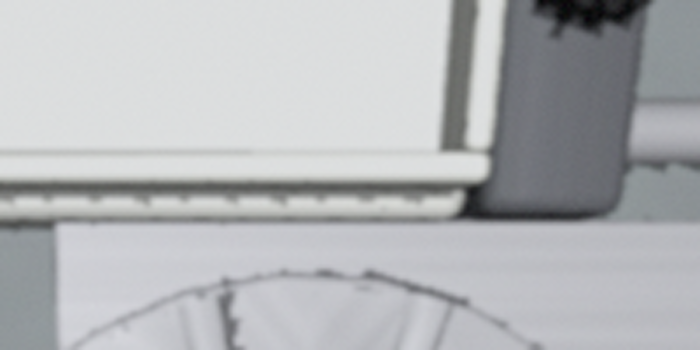

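Carriage and stop now show only about a 1–2 mm slit, so I keep feeling for contact.

>>> move_arm(increments=[[0.14, -0.12, 0, 0, 2], [0.29, -0.23, 0, 0, 2], [0.29, -0.23, 0, 0, 2]])

```text
t: 14.7
tool_pos: [0.5156, 0.1123, 0.1157]
tool_rot: [3.108, 0.453, -0.001]
contact_force: [-2.1, -3.4, 8.9]
opening: 0.025
```

Run:
```python
from h import *
st()
```

```text
t 14.7 z 0.1157 rel [-19.6  30. ] r 35.8 th 123.2 Frad,Ftan(ccw+),z -0.7 3.9 8.9 yaw 0.2896121775862712 0.025003387513736087
```

>>> move_arm(increments=[[0.16, -0.11, 0, 0, 2], [0.32, -0.21, 0, 0, 2], [0.32, -0.21, 0, 0, 2]])

```text
t: 15.08
tool_pos: [0.5164, 0.1134, 0.1156]
tool_rot: [3.104, 0.453, -0.01]
contact_force: [-9.3, -10.7, 13.8]
opening: 0.025
```

Run:
```python
from h import *
st()
```

```text
t 15.075 z 0.1156 rel [-18.4  30.8] r 35.9 th 120.9 Frad,Ftan(ccw+),z -0.4 14.1 13.8 yaw 0.28984166490297497 0.024986208335002823
```

Contact with the stop felt: 14 N tangential against about 3 N free, and the wheel stopped following. Hold briefly, ease off and let go.

>>> move_arm(increments=[[0, 0, 0, 0, 2], [-0.21, 0.13, 0, 0, 2], [-0.21, 0.13, 0, 0, 5], [-0.21, 0.13, 0, 0, 5], [-0.21, 0.13, -4, 0, 5]])

```text
t: 15.7
tool_pos: [0.5129, 0.1136, 0.15]
tool_rot: [-3.108, -0.453, 0.016]
contact_force: [0.7, 0.5, 0.1]
opening: 0.0504
```

>>> move_arm(increments=[[0, 0, -3, -10, 3], [0, 0, -5, -20, 3], [0, 0, -5, -30, 3], [0, 0, -5, -40, 3], [0, 0, -5, -50, 3]])

```text
t: 16.32
tool_pos: [0.5157, 0.1138, 0.2035]
tool_rot: [-2.62, -1.731, 0.002]
contact_force: [0.4, 0.0, -0.5]
opening: 0.0299
```

Run:
```python
from h import *
st()
d=snap('wrist','w11.png');d=snap('side','s11.png')
i=cv2.imread('pics/s11.png')[160:310,215:375];cv2.imwrite('pics/s11z.png',cv2.resize(i,None,fx=3.5,fy=3.5))
```

```text
t 16.325 z 0.2035 rel [-19.   31.4] r 36.7 th 121.1 Frad,Ftan(ccw+),z -0.3 -0.3 -0.5 yaw -5.11527191085781 0.029882413703989287
```

View pics/w11.png

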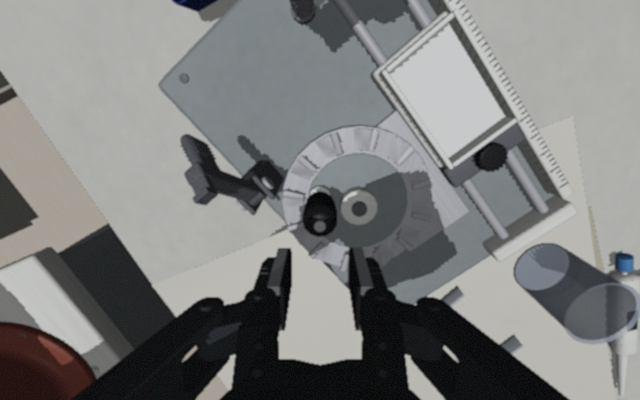

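View pics/s11z.png

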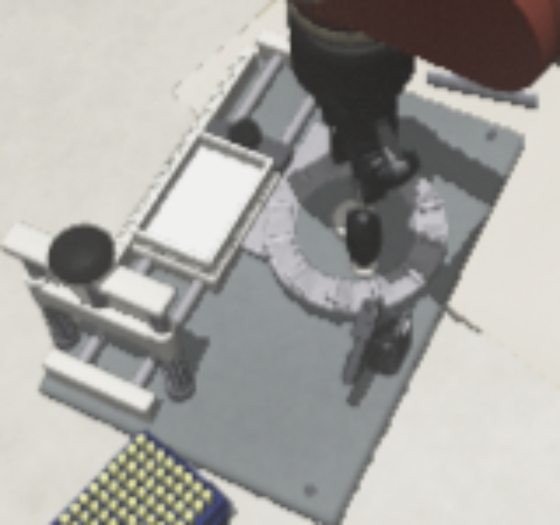

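The carriage's edge meets the stop and the pawl lies thrown over to the left. I move over the pawl's raised tip.

>>> move_arm(increments=[[0.8, -2, -1, -10, 3], [1.6, -4, -1, -20, 3], [2.5, -6, -1, -30, 3], [3.3, -8, -1, -40, 3], [3.3, -8, -1, -40, 3]])

```text
t: 17.05
tool_pos: [0.4551, 0.1763, 0.2138]
tool_rot: [-1.88, -2.516, 0.001]
contact_force: [-0.1, 0.6, -0.7]
opening: 0.03
```

Run:
```python
from h import *
st();print(loc(sensors.get_obs()['tool_pos']))
d=snap('wrist','w12.png');d=snap('side','s12.png')
i=cv2.imread('pics/s12.png')[160:310,215:375];cv2.imwrite('pics/s12z.png',cv2.resize(i,None,fx=3.5,fy=3.5))
for n,l in dict(tip=(-108,94,141),toe=(-108,76.6,153)).items():
    x,y,z=np.array(l)/1000; w=np.array([p[0]+cc*x-ss*y,p[1]+ss*x+cc*y,z]);print(n,w,proj(d,w),(proj(d,w)-[215,160])*3.5,proj(load('w12'),w))
```

```text
t 17.05 z 0.2138 rel [-59.3 108.6] r 123.7 th 118.6 Frad,Ftan(ccw+),z 0.4 -0.3 -0.7 yaw -4.425233350315331 0.029956260442803067
[-107.26131671   88.61384275]
tip [0.45284792 0.18123119 0.141     ] [317.70349248 253.85689018] [359.46222367 328.49911562] [320.64400058 213.52103545]
toe [0.45781848 0.16455626 0.153     ] [320.82757303 245.41530669] [370.3965056  298.95357342] [320.75030258 243.66802973]
```

View pics/w12.png

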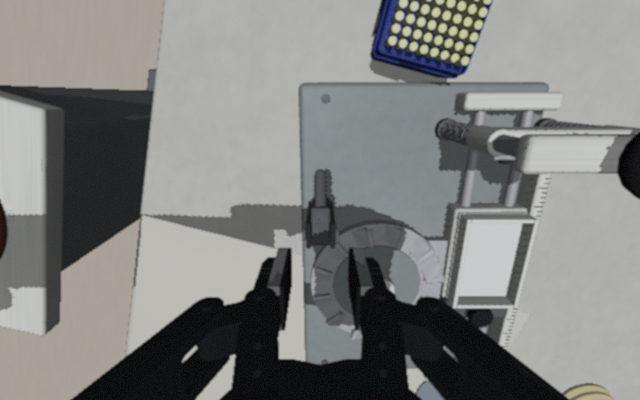

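View pics/s12z.png

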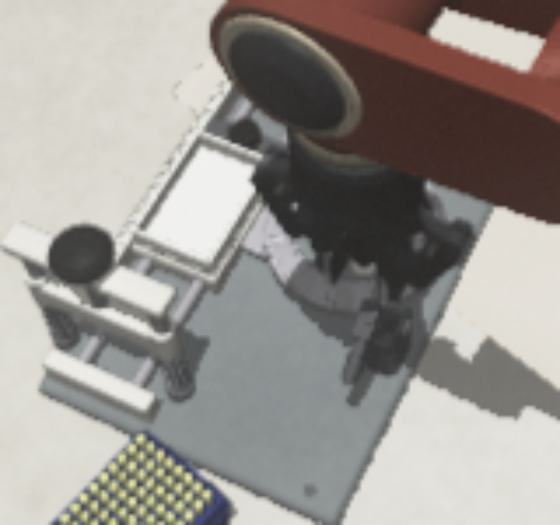

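The predicted tip and toe positions, (320,213) and (320,244), lie on the pawl's bar in the wrist view, and the jaws are centred on it. Descend and pinch.

>>> move_arm(increments=[[0, 0, 4, 0, 3], [0, 0, 7, 0, 3], [0, 0, 8.3, 0, 3], [0, 0, 8.3, 0, 3], [0, 0, 8.3, 0, 0.8]], newtons=30)

```text
t: 17.77
tool_pos: [0.456, 0.1753, 0.1325]
tool_rot: [-1.879, -2.517, 0.002]
contact_force: [-18.1, -4.0, 13.4]
opening: 0.0134
```

>>> move_arm(increments=[[0, 0, 0, 0, 0.8], [0, 0, 0, 0, 0.8]])

```text
t: 18.02
tool_pos: [0.4558, 0.1752, 0.1327]
tool_rot: [-1.879, -2.518, 0.002]
contact_force: [-5.0, -1.3, 2.4]
opening: 0.0133
```

>>> move_arm(increments=[[-0.75, 0, -0.45, 0, 0.8], [-1.51, 0, -0.79, 0, 0.8], [-3.18, 0, -1.16, 0, 0.8], [-4.89, 0, -1.08, 0, 0.8], [-6.52, 0, -0.57, 0, 0.8]])

```text
t: 18.65
tool_pos: [0.4742, 0.1131, 0.1383]
tool_rot: [-1.877, -2.516, -0.001]
contact_force: [-4.6, 3.7, 0.4]
opening: 0.0133
```

Run:
```python
from h import *
o=sensors.get_obs();print(loc(o['tool_pos']),o['tool_pos'],o['contact_force'],o['opening'])
d=snap('side','s13.png')
i=cv2.imread('pics/s13.png')[160:310,215:375];cv2.imwrite('pics/s13z.png',cv2.resize(i,None,fx=3.5,fy=3.5))
```

```text
[-106.9514316   22.6305509] [0.47424052 0.11313527 0.13832938] [-4.61179881  3.72054733  0.42708983] 0.013289386136027512
```

View pics/s13z.png

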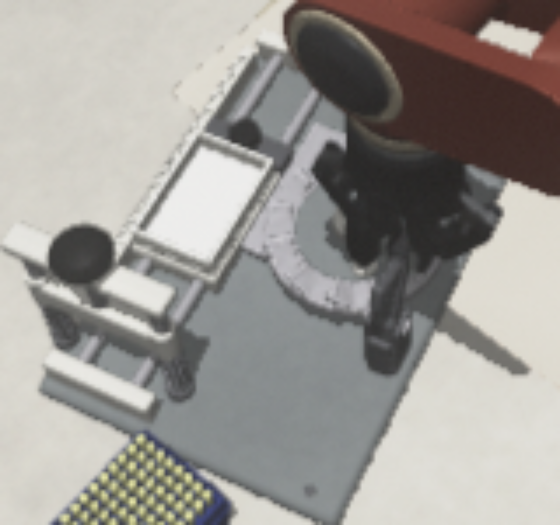

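>>> move_arm(increments=[[-0.76, 0, 0.42, 0, 0.8], [-1.44, 0, 0.92, 0, 0.8], [-2.6, 0, 2.18, 0, 0.8], [-3.17, 0, 3.17, 0, 0.8], [-3.17, 0, 3.17, 0, 0.8]])

```text
t: 19.32
tool_pos: [0.4838, 0.0812, 0.106]
tool_rot: [1.878, 2.517, -0.004]
contact_force: [-5.1, -4.0, 3.5]
opening: 0.0134
```

>>> move_arm(increments=[[0, 0, 0, 0, 2.1], [0, 0, 0, 0, 2.1], [0, 0, 0, 0, 2.1]])

```text
t: 19.7
tool_pos: [0.4843, 0.0826, 0.106]
tool_rot: [1.877, 2.517, 0.002]
contact_force: [-0.1, -0.9, 1.1]
opening: 0.0208
```

>>> move_arm(increments=[[0, 0, -3, 0, 2.1], [-1, 0, -8, 10, 2.1], [-2, 0, -12, 20, 3], [-2, 0, -12, 30, 3]])

```text
t: 20.2
tool_pos: [0.4918, 0.0632, 0.2303]
tool_rot: [2.468, 1.935, 0.011]
contact_force: [0.1, 0.3, -1.3]
opening: 0.0302
```

Run:
```python
from h import *
o=sensors.get_obs();print(loc(o['tool_pos']),o['tool_pos'],o['contact_force'],o['opening'])
d=snap('side','s14.png')
i=cv2.imread('pics/s14.png')[160:310,215:375];cv2.imwrite('pics/s14z.png',cv2.resize(i,None,fx=3.5,fy=3.5))
snap('wrist','w14.png')
```

```text
[-104.38966499  -30.26944893] [0.49180721 0.06317144 0.23030999] [ 0.10675716  0.27273506 -1.26547817] 0.03024960058092993
```

View pics/s14z.png

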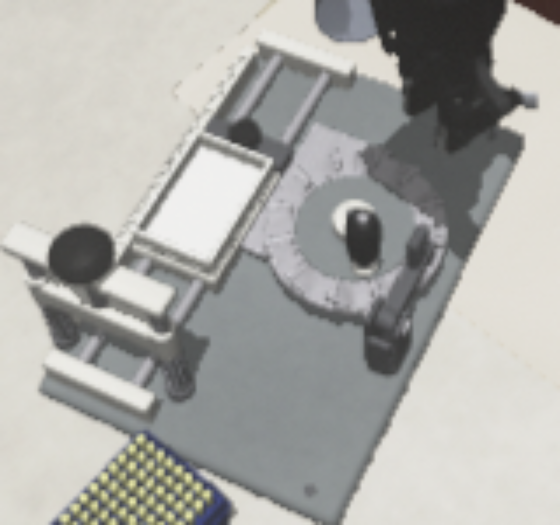

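View pics/w14.png

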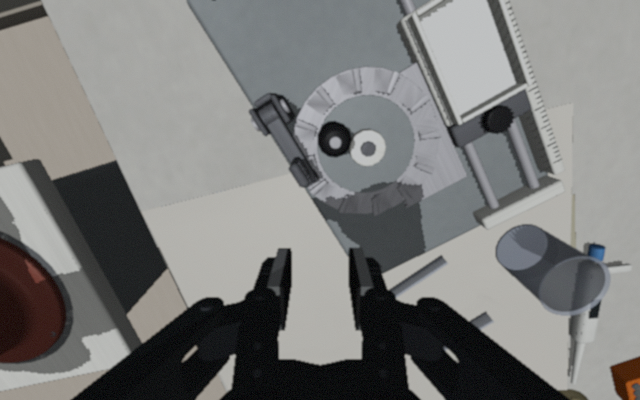

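The pawl is back down on the wheel in both views. I compare its height with the starting picture.

Run:
```python
from h import *
a=cv2.imread('pics/side0.png')[210:280,305:360];b=cv2.imread('pics/s14.png')[210:280,305:360]
f=lambda x:cv2.resize(x,None,fx=7,fy=7,interpolation=cv2.INTER_NEAREST)
cv2.imwrite('pics/cmp14.png',np.hstack([f(a),f(b)]))
S=load('s14')
for ph in(0,.08,.16):
    r=52*np.cos(ph)-40*np.sin(ph);u=52*np.sin(ph)+40*np.cos(ph)
    x,y,z=np.array([-107.5,50-r,81+u])/1000;print(ph,proj(S,[p[0]+cc*x-ss*y,p[1]+ss*x+cc*y,z]))
```

```text
0 [334.16467977 225.87947696]
0.08 [333.6423847  226.11448108]
0.16 [333.06118538 226.50845071]
```

View pics/cmp14.png

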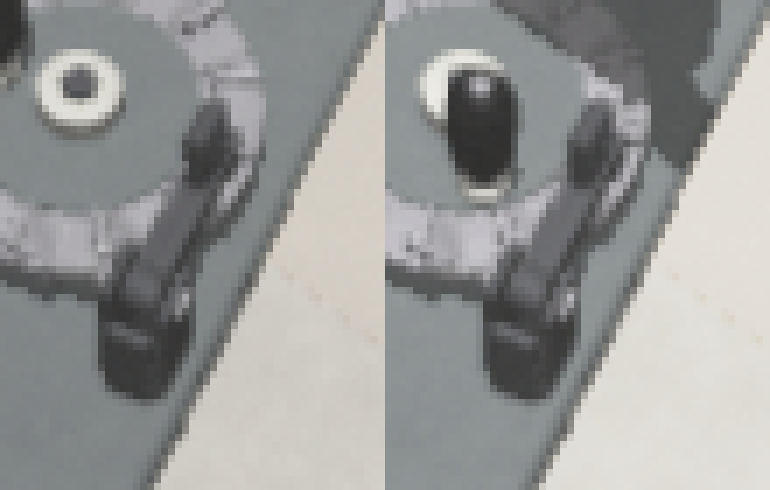

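Run:
```python
from h import *
def prof(f,hub):
    W=load(f);g=cv2.cvtColor(W['image'],cv2.COLOR_RGB2GRAY).astype(np.float32)
    g=cv2.Laplacian(cv2.GaussianBlur(g,(0,0),.8),cv2.CV_32F)
    # axis from model corrected by hub pixel
    c=onz(W,*hub,.08); 
    th=np.radians(np.arange(0,360,.5)); out=[]
    for r in np.arange(53,68,1):
        P=[proj(W,[c[0]+r/1000*np.cos(t+p[2]),c[1]+r/1000*np.sin(t+p[2]),.066]) for t in th]
        P=np.array(P,np.float32); out.append(cv2.remap(g,P[None,:,0].copy(),P[None,:,1].copy(),cv2.INTER_LINEAR)[0])
    return c,np.array(out)
def hubc(f,guess):
    W=load(f);im=W['image'].astype(int);x0,y0=guess;sub=im[y0-22:y0+22,x0-22:x0+22]
    m=(sub.min(2)>150).astype(np.uint8); ys,xs=np.nonzero(m);return xs.mean()+x0-22,ys.mean()+y0-22
c1,p1=prof('w1',(320,132));c2,p2=prof('w14',(368,148))
print(loc(c1),loc(c2))
for n,q in (('w1',(320,91)),('w14',(335.5,137))):
    W=load(n);print(n,loc(onz(W,*q,.133)))
s=[]
# compare each angle region 30..330 excluding near pawl (≈-150..-90)
for k in range(0,60):
    s.append(sum((p1*np.roll(p2,k+60*j,1)).sum() for j in range(12)))
s=np.array(s);k=np.argsort(-s)[:6];print([(i*.5,float(s[i].round())) for i in k])
cv2.imwrite('pics/unw.png',np.vstack([cv2.resize(np.clip(128+4*q,0,255).astype(np.uint8),(720,150)) for q in(p1,p2)]))
```

```text
[-47.47022437 -20.08964166] [-48.20220067 -18.50864903]
w1 [-11.68393418 -20.03335776]
w14 [-67.91480846  12.12771369]
[(np.float64(23.0), 342251.0), (np.float64(22.5), 324675.0), (np.float64(23.5), 291728.0), (np.float64(17.5), 251182.0), (np.float64(17.0), 245627.0), (np.float64(22.0), 230991.0)]
```

View pics/unw.png

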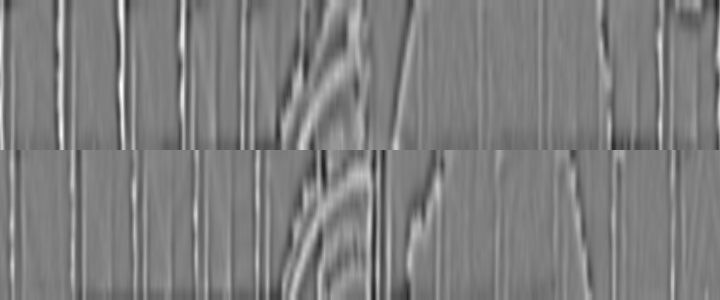

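>>> move_arm(increments=[[1.2, -0.8, 0, -10, 3], [2.34, -1.59, 1.5, -20, 3], [2.34, -1.59, 2.74, -30, 3], [2.34, -1.59, 2.74, -30.3, 3], [2.34, -1.59, 2.74, -30.3, 3]])

```text
t: 20.92
tool_pos: [0.4792, 0.0899, 0.1978]
tool_rot: [-1.873, -2.522, 0.0]
contact_force: [0.5, 0.0, -0.5]
opening: 0.0298
```

Run:
```python
from h import *
d=snap('wrist','w15.png');o=sensors.get_obs();print(o['tool_pos'],o['tool_rot'])
A=load('w3')
f=lambda x:cv2.resize(cv2.cvtColor(x[110:235,290:345],cv2.COLOR_RGB2BGR),None,fx=4.5,fy=4.5,interpolation=cv2.INTER_CUBIC)
cv2.imwrite('pics/cmp15.png',np.hstack([f(A['image']),f(d['image'])]))
for D in(A,d):print(-D['R'].T@D['t'])
for ph in(0,.05,.1,.16):
    r=52*np.cos(ph)-40*np.sin(ph);u=52*np.sin(ph)+40*np.cos(ph)
    x,y,z=np.array([-107.5,50-r,81+u])/1000;w=[p[0]+cc*x-ss*y,p[1]+ss*x+cc*y,z];print(ph,proj(A,w),proj(d,w))
```

```text
[0.47944537 0.08988078 0.19818187] [1.87273114e+00 2.52195152e+00 4.60213802e-04]
[0.45678416 0.16905449 0.32793786]
[0.45358368 0.16913596 0.32280163]
0 [320.02662963 215.82297959] [323.43647287 219.72013807]
0.05 [320.02708892 214.49390493] [323.50488718 218.41969816]
0.1 [320.02691649 212.91046558] [323.5746473  216.85916617]
0.16 [320.02583893 210.66714951] [323.65987595 214.63503337]
```

View pics/cmp15.png

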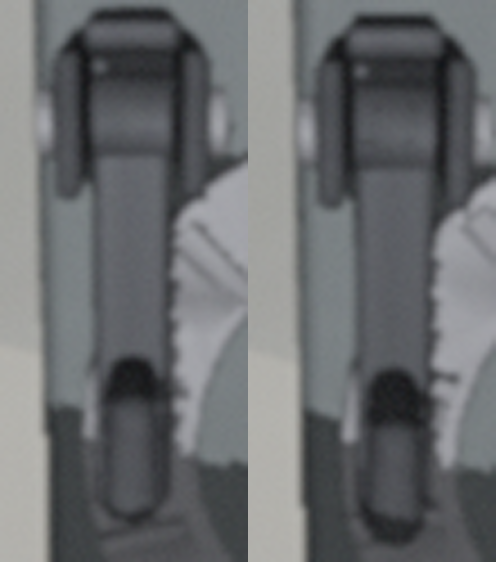

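Run:
```python
from h import *
for n in('w3','w15'):
    D=load(n)
    def pr(al,up,ph):
        r=al*np.cos(ph)-up*np.sin(ph);u=al*np.sin(ph)+up*np.cos(ph)
        x,y,z=np.array([-107.5,50-r,81+u])/1000;return ((proj(D,[p[0]+cc*x-ss*y,p[1]+ss*x+cc*y,z])-[290,110])*4.5)[1].round()
    print(n,'pin',pr(0,0,0))
    for ph in(0,.05,.1,.16): print(ph,'L base',pr(41,6,ph),'L top',pr(41,40,ph),'R top',pr(63,40,ph),'bar end top',pr(74,6,ph),'bar end bot',pr(74,-6,ph))
```

```text
w3 pin 123.0
0 L base 352.0 L top 413.0 R top 538.0 bar end top 516.0 bar end bot 492.0
0.05 L base 353.0 L top 405.0 R top 534.0 bar end top 522.0 bar end bot 501.0
0.1 L base 354.0 L top 396.0 R top 529.0 bar end top 527.0 bar end bot 508.0
0.16 L base 355.0 L top 384.0 R top 521.0 bar end top 532.0 bar end bot 516.0
w15 pin 132.0
0 L base 365.0 L top 429.0 R top 556.0 bar end top 532.0 bar end bot 507.0
0.05 L base 367.0 L top 421.0 R top 553.0 bar end top 538.0 bar end bot 515.0
0.1 L base 368.0 L top 412.0 R top 548.0 bar end top 544.0 bar end bot 523.0
0.16 L base 368.0 L top 400.0 R top 540.0 bar end top 549.0 bar end bot 532.0
```

The tab's visible left face is about 43 px in w3 (wheel +15°) and about 55 px now. So the nose sits low on a ramp, with the wheel about 3–7° past a notch, and the pawl is probably not fully in. I wind on roughly one notch, then ease back until the tooth bears on the nose.

>>> move_arm(increments=[[0.2, 0.8, -1, 10, 5], [0.5, 1.6, -1, 20, 5], [0.8, 2.5, -1, 30, 5], [1.0, 3.3, -1, 40, 5], [1.24, 4.16, -1, 50, 5]], newtons=40)

```text
t: 21.6
tool_pos: [0.5161, 0.1139, 0.2086]
tool_rot: [2.767, 1.486, 0.002]
contact_force: [0.0, 0.2, 0.0]
opening: 0.0496
```

>>> move_arm(increments=[[0, 0, 0, 10, 5], [0, 0, 0, 20, 5], [0, 0, 0, 30, 5], [0, 0, 0, 40.2, 5], [0, 0, 0, 40.2, 5]])

```text
t: 22.22
tool_pos: [0.5158, 0.1137, 0.2084]
tool_rot: [3.108, 0.457, 0.002]
contact_force: [0.7, -0.1, -0.5]
opening: 0.0502
```

Run:
```python
from h import *
st()
d=snap('wrist','w16.png');print(sensors.get_obs()['tool_rot'])
```

```text
t 22.225 z 0.2084 rel [-19.   31.3] r 36.6 th 121.2 Frad,Ftan(ccw+),z -0.6 -0.4 -0.5 yaw 0.2921296237252608 0.05019590819407411
[3.10787456e+00 4.58886604e-01 1.39066732e-03]
```

View pics/w16.png

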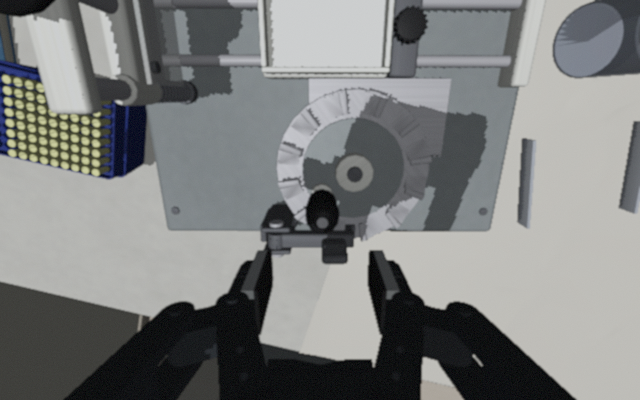

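The grip top at (321,212) is centred between the jaws, and the pawl is clear of them. Descend.

>>> move_arm(increments=[[0, 0, 4, 0, 5], [0, 0, 8, 0, 5], [0, 0, 9.3, 0, 5], [0, 0, 9.3, 0, 2], [0, 0, 9.3, 0, 2]])

```text
t: 22.9
tool_pos: [0.5164, 0.113, 0.1158]
tool_rot: [3.106, 0.456, 0.003]
contact_force: [2.7, -5.5, -5.3]
opening: 0.0248
```

>>> move_arm(increments=[[0, 0, 0, 0, 2], [0, 0, 0, 0, 2]])

```text
t: 23.15
tool_pos: [0.5164, 0.1129, 0.1159]
tool_rot: [3.106, 0.455, 0.004]
contact_force: [3.2, -4.2, -6.4]
opening: 0.0249
```

Run:
```python
from h import *
st()
```

```text
t 23.15 z 0.1159 rel [-18.6  30.4] r 35.6 th 121.4 Frad,Ftan(ccw+),z -5.2 1.0 -6.4 yaw 0.29112294448661585 0.024895379998996627
```

>>> move_arm(increments=[[-0.35, 0.27, 0, 0, 2], [-0.66, 0.58, 0, 0, 2], [-0.94, 0.92, 0, 0, 2], [-0.94, 0.92, 0, 0, 2]])

```text
t: 23.65
tool_pos: [0.5108, 0.1025, 0.1159]
tool_rot: [-3.108, -0.455, -0.009]
contact_force: [5.8, -0.1, -9.0]
opening: 0.0248
```

Run:
```python
from h import *
st();snap('side','s17.png');snap('top','t17.png')
```

```text
t 23.65 z 0.1159 rel [-26.9  22. ] r 34.8 th 140.8 Frad,Ftan(ccw+),z -5.4 -2.1 -9.0 yaw -5.992520324891104 0.02479976014884202
```

>>> move_arm(increments=[[-0.1, 0.16, 0, 0, 2], [-0.2, 0.32, 0, 0, 2], [-0.26, 0.43, 0, 0, 2], [-0.26, 0.43, 0, 0, 2]])

```text
t: 24.25
tool_pos: [0.5097, 0.0981, 0.1159]
tool_rot: [-3.107, -0.455, -0.01]
contact_force: [6.2, 1.6, -9.4]
opening: 0.0248
```

Run:
```python
from h import *
st();snap('side','s18.png');snap('wrist','w18.png')
a=cv2.imread('pics/s17.png')[190:290,290:375];b=cv2.imread('pics/s18.png')[190:290,290:375]
f=lambda x:cv2.resize(x,None,fx=4.5,fy=4.5,interpolation=cv2.INTER_CUBIC)
cv2.imwrite('pics/cmp18.png',np.hstack([f(a),f(b)]))
```

```text
t 24.25 z 0.1159 rel [-29.3  18.1] r 34.4 th 148.3 Frad,Ftan(ccw+),z -5.6 -3.2 -9.4 yaw -5.9923329209095035 0.024808954352097585
```

View pics/cmp18.png

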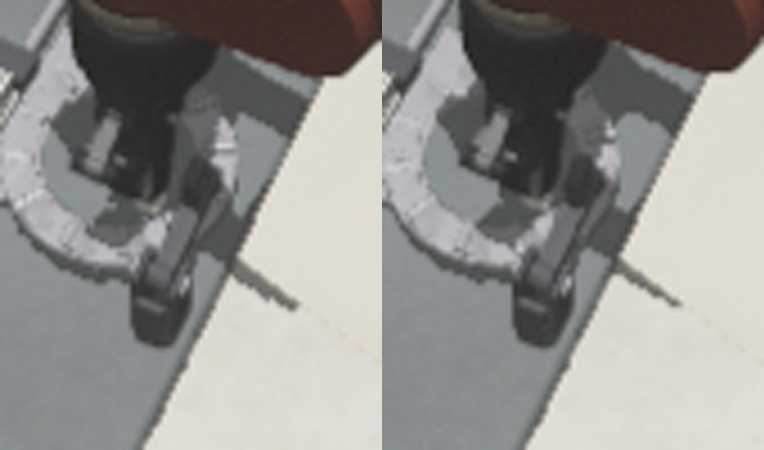

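View pics/w18.png

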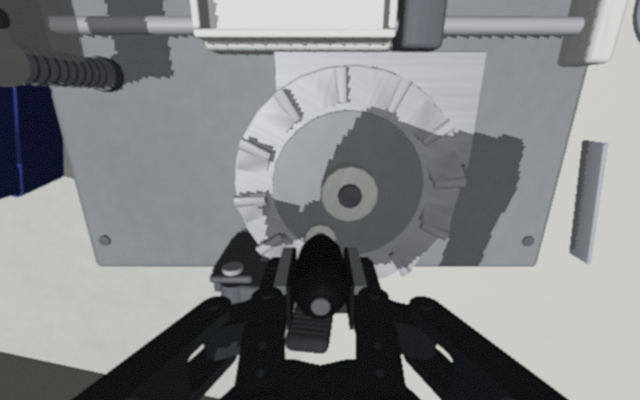

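```bash
cat > ph.py <<'E'
from h import *
from scipy.optimize import minimize_scalar
def prof(f):
    W=load(f);g=cv2.cvtColor(W['image'],cv2.COLOR_RGB2GRAY).astype(np.float32)
    g=cv2.Laplacian(cv2.GaussianBlur(g,(0,0),.8),cv2.CV_32F)
    return W,g
def unw(W,g,c,th):
    out=[]
    for r in np.arange(54,68,1):
        X=np.stack([c[0]+r/1000*np.cos(th+p[2]),c[1]+r/1000*np.sin(th+p[2]),0*th+.068])
        P=W['K']@(W['R']@X+W['t'][:,None]);P=(P[:2]/P[2]).astype(np.float32)
        out.append(cv2.remap(g,P[0][None],P[1][None],cv2.INTER_LINEAR)[0])
    return np.array(out)
def phase(f,hub,lo,hi,ref=('w1',(320.3,132.0))):
    th=np.radians(np.arange(lo,hi,.25))
    A,ga=prof(ref[0]);B,gb=prof(f)
    ca=onz(A,*ref[1],.08);cb=onz(B,*hub,.08)
    p1=unw(A,ga,ca,th);n=lambda x:np.clip(x,-15,15)
    s=[]
    for k in np.arange(-15,15,.25):  # wheel phase
        s.append((n(p1)*n(unw(B,gb,cb,th+np.radians(k)))).sum())
    s=np.array(s);i=np.argsort(-s)[:4];return [(float(np.arange(-15,15,.25)[j]),int(s[j])) for j in i]
E
python3 - <<'E'
from ph import *
for h in [(349.5,193.5),(349,194.5),(350,194)]: print('w18',phase('w18',h,10,140))
print('w14',phase('w14',(367.5,148),10,140))
print('w9-10?',phase('w7',(327,227),10,140))
print('w2 exp 14.6',phase('w3',(385.5,214),10,140))
E
```

```text
w18 [(3.0, 97970), (3.25, 96938), (2.75, 92474), (3.5, 89362)]
w18 [(2.5, 92609), (2.75, 90261), (2.25, 88869), (3.0, 81871)]
w18 [(3.0, 110737), (2.75, 110685), (3.25, 102893), (2.5, 102772)]
w14 [(6.5, 89594), (6.25, 87845), (6.75, 85281), (6.0, 80513)]
w9-10? [(4.0, 20744), (4.25, 20583), (3.75, 19799), (4.5, 19369)]
w2 exp 14.6 [(-13.75, 45737), (-13.5, 45115), (-14.0, 43827), (-13.25, 42233)]
```

>>> move_arm(increments=[[0.06, -0.11, 0, 0, 2], [0.12, -0.22, 0, 0, 2], [0.12, -0.22, 0, 0, 2]])

```text
t: 24.72
tool_pos: [0.5099, 0.099, 0.1159]
tool_rot: [3.106, 0.455, 0.007]
contact_force: [4.7, -4.2, -8.0]
opening: 0.025
```

Run:
```python
from h import *
st()
```

```text
t 24.725 z 0.1159 rel [-28.8  18.9] r 34.5 th 146.7 Frad,Ftan(ccw+),z -5.7 2.7 -8.0 yaw 0.2910881926634471 0.025041881854235077
```

>>> move_arm(increments=[[0.07, -0.11, 0, 0, 2], [0.07, -0.11, 0, 0, 2]])

```text
t: 24.98
tool_pos: [0.5102, 0.1001, 0.1159]
tool_rot: [3.106, 0.455, 0.006]
contact_force: [5.2, -4.9, -8.4]
opening: 0.0254
```

Run:
```python
from h import *
st()
```

```text
t 24.975 z 0.1159 rel [-28.2  19.9] r 34.6 th 144.8 Frad,Ftan(ccw+),z -6.5 3.0 -8.4 yaw 0.2910103648189846 0.025354302760881953
```

>>> move_arm(increments=[[0.07, -0.11, 0, 0, 2], [0.07, -0.11, 0, 0, 2]])

```text
t: 25.22
tool_pos: [0.5105, 0.1013, 0.1159]
tool_rot: [3.106, 0.455, 0.006]
contact_force: [4.2, -5.5, -7.9]
opening: 0.0247
```

Run:
```python
from h import *
st();snap('wrist','w19.png')
from ph import *
print(phase('w19',(351.5,192),10,140))
i=cv2.imread('pics/w19.png')[150:250,300:400];cv2.imwrite('pics/w19z.png',cv2.resize(i,None,fx=5,fy=5))
```

```text
t 25.225 z 0.1159 rel [-27.6  21. ] r 34.7 th 142.8 Frad,Ftan(ccw+),z -5.9 3.7 -7.9 yaw 0.29099650324141413 0.024683708642963553
[(6.25, 20688), (6.0, 20365), (6.5, 19302), (5.75, 18420)]
```

View pics/w19z.png

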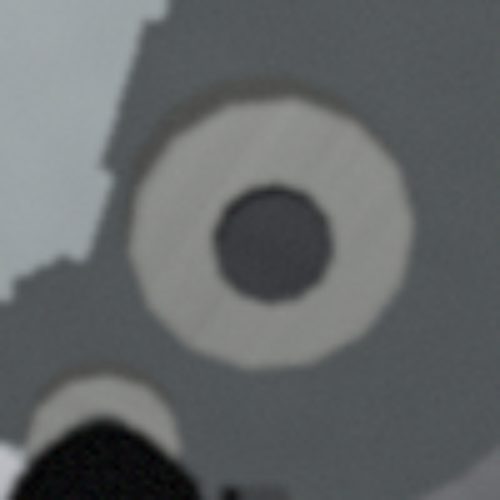

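Run:
```python
from ph import *
def ring(f,g):
    W=load(f);im=cv2.cvtColor(W['image'],cv2.COLOR_RGB2GRAY)
    c=cv2.HoughCircles(cv2.GaussianBlur(cv2.resize(im[g[1]-40:g[1]+40,g[0]-40:g[0]+40],None,fx=4,fy=4,interpolation=cv2.INTER_CUBIC),(0,0),2),cv2.HOUGH_GRADIENT,1,200,param1=80,param2=15,minRadius=60,maxRadius=130)
    return c[0,0]/4+[g[0]-40,g[1]-40,0] if c is not None else None
for f,g in [('w1',(320,132)),('w18',(350,194)),('w19',(354,197)),('w14',(368,148)),('w3',(385,213)),('w16',(354,174))]: print(f,ring(f,g))
for h in [(354.4,197),(354,196.5)]:print('w19',phase('w19',h,10,140))
print('w16',phase('w16',(354.5,173.5),10,140))
```

```text
w1 [320.375      131.625       16.54999924]
w18 None
w19 None
w14 [368.375      149.375       19.04999924]
w3 [386.375      215.625       18.64999962]
w16 [323.125 206.625  17.   ]
w19 [(-2.25, 95746), (-2.5, 92913), (-2.0, 92475), (-2.75, 84578)]
w19 [(-2.0, 80622), (-2.25, 79802), (-1.75, 76383), (-2.5, 74432)]
w16 [(7.25, 155700), (7.5, 151869), (7.0, 148807), (7.75, 137687)]
```

>>> move_arm(increments=[[-0.17, 0.26, 0, 0, 2], [-0.31, 0.55, 0, 0, 2], [-0.43, 0.84, 0, 0, 2], [-0.45, 0.9, 0, 0, 2]])

```text
t: 25.78
tool_pos: [0.5091, 0.0937, 0.1159]
tool_rot: [-3.106, -0.454, -0.01]
contact_force: [7.4, 4.7, -9.2]
opening: 0.025
```

Run:
```python
from h import *
st();snap('wrist','w20.png')
i=cv2.imread('pics/w20.png')[120:290,200:440];cv2.imwrite('pics/w20z.png',cv2.resize(i,None,fx=3,fy=3,interpolation=cv2.INTER_CUBIC))
```

```text
t 25.775 z 0.1159 rel [-31.1  14.1] r 34.1 th 155.7 Frad,Ftan(ccw+),z -6.7 -5.7 -9.2 yaw -5.992619396597632 0.02497243302375934
```

View pics/w20z.png

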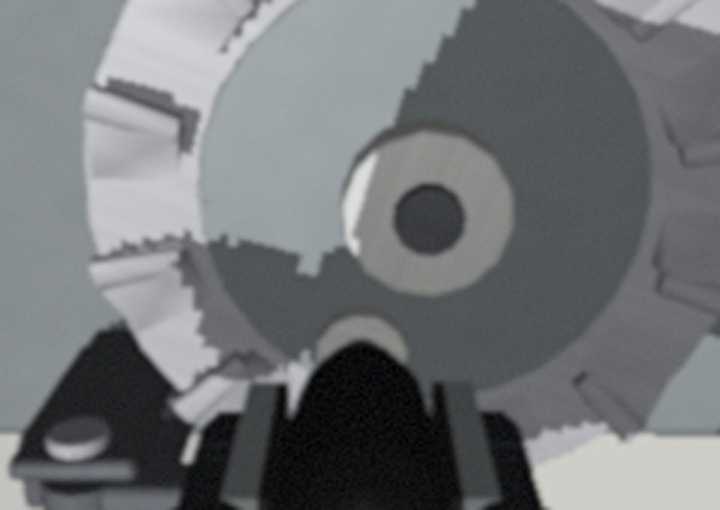

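>>> move_arm(increments=[[0.1, -0.23, 0, 0, 2], [0.19, -0.46, 0, 0, 2], [0.19, -0.46, 0, 0, 2]])

```text
t: 26.2
tool_pos: [0.5095, 0.0969, 0.1159]
tool_rot: [3.107, 0.455, 0.008]
contact_force: [6.5, -3.3, -8.8]
opening: 0.025
```

Run:
```python
from h import *
st()
```

```text
t 26.2 z 0.1159 rel [-29.8  17. ] r 34.3 th 150.3 Frad,Ftan(ccw+),z -7.1 1.7 -8.8 yaw 0.2910515314821835 0.02498468015021703
```

>>> move_arm(increments=[[0.09, -0.17, 0, 0, 2], [0.09, -0.17, 0, 0, 2]])

```text
t: 26.45
tool_pos: [0.5098, 0.0985, 0.1159]
tool_rot: [3.106, 0.455, 0.007]
contact_force: [5.4, -4.6, -8.0]
opening: 0.0249
```

Run:
```python
from h import *
st()
```

```text
t 26.45 z 0.1159 rel [-29.   18.5] r 34.4 th 147.5 Frad,Ftan(ccw+),z -6.5 2.9 -8.0 yaw 0.29106686960328293 0.024928121500492513
```

>>> move_arm(increments=[[0.1, -0.16, 0, 0, 2], [0.1, -0.16, 0, 0, 2]])

```text
t: 26.7
tool_pos: [0.5101, 0.0998, 0.1158]
tool_rot: [3.105, 0.455, 0.005]
contact_force: [4.7, -5.6, -6.9]
opening: 0.025
```

Run:
```python
from h import *
st()
```

```text
t 26.7 z 0.1158 rel [-28.4  19.6] r 34.5 th 145.4 Frad,Ftan(ccw+),z -6.2 3.8 -6.9 yaw 0.29113364793415686 0.02498128900287796
```

>>> move_arm(increments=[[0.11, -0.16, 0, 0, 2], [0.11, -0.16, 0, 0, 2]])

```text
t: 26.95
tool_pos: [0.5102, 0.1001, 0.1158]
tool_rot: [3.102, 0.455, 0.002]
contact_force: [2.0, -13.1, -5.0]
opening: 0.0247
```

Run:
```python
from h import *
st()
```

```text
t 26.95 z 0.1158 rel [-28.2  19.9] r 34.5 th 144.9 Frad,Ftan(ccw+),z -6.0 11.8 -5.0 yaw 0.29131655953718893 0.024713929850328782
```

The wheel is now blocked at 144.9° (11.8 N), where before it turned freely to 142.8°. The pawl has dropped in and the tooth bears on the nose. Ease off, let go and lift.

>>> move_arm(increments=[[-0.14, 0.21, 0, 0, 2], [-0.14, 0.21, 0, 0, 3], [-0.14, 0.21, 0, 0, 5], [-0.14, 0.21, 0, 0, 5]])

```text
t: 27.45
tool_pos: [0.509, 0.1009, 0.1158]
tool_rot: [-3.108, -0.456, -0.002]
contact_force: [-0.2, -0.4, 0.2]
opening: 0.0499
```

>>> move_arm(increments=[[0, 0, -4, 0, 5], [0, 0, -8, 0, 5], [0, 0, -10, 0, 5], [2, 0, -10, 0, 5], [2, 0, -10, 0, 5]])

```text
t: 28.08
tool_pos: [0.5279, 0.1065, 0.2145]
tool_rot: [-3.108, -0.456, 0.001]
contact_force: [-0.3, -0.6, -0.3]
opening: 0.05
```

Run:
```python
from h import *
st();snap('wrist','w21.png');snap('side','s21.png');print(sensors.get_obs()['contact_force'])
```

```text
t 28.075 z 0.2145 rel [-9.4 21. ] r 23.0 th 114.1 Frad,Ftan(ccw+),z -0.3 0.6 -0.3 yaw -5.992004486868295 0.049959892157460724
[ 0.06173762  0.07625001 -0.43885255]
```

View pics/w21.png

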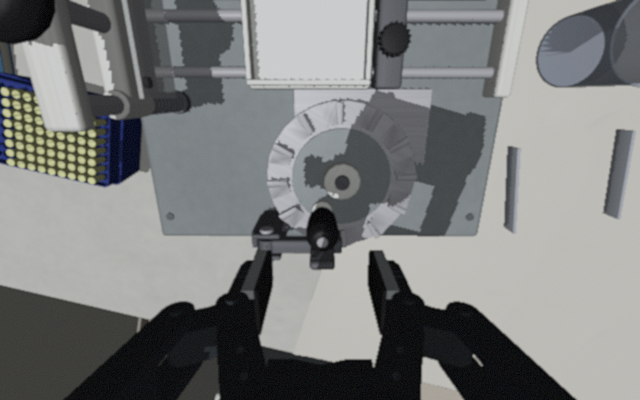

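The pawl is down with the grip standing near it, and the carriage (right edge at x=372) is a few mm from the stop (left edge at 377). One check of the tooth phase and the gap.

Run:
```python
from ph import *
for h in[(342,182),(342.5,183)]: print(phase('w21',h,10,140))
W=load('w21')
i=cv2.imread('pics/w21.png')[0:110,330:430];cv2.imwrite('pics/w21z.png',cv2.resize(i,None,fx=5,fy=5,interpolation=cv2.INTER_CUBIC))
a=cv2.imread('pics/side0.png')[210:280,305:360];b=cv2.imread('pics/s21.png')[210:280,305:360]
f=lambda x:cv2.resize(x,None,fx=7,fy=7,interpolation=cv2.INTER_CUBIC)
cv2.imwrite('pics/cmp21.png',np.hstack([f(a),f(b)]))
```

```text
[(-0.25, 182145), (0.0, 177831), (-0.5, 174604), (0.25, 162120)]
[(-0.75, 186712), (-1.0, 185266), (-0.5, 175439), (-1.25, 171562)]
```

View pics/w21z.png

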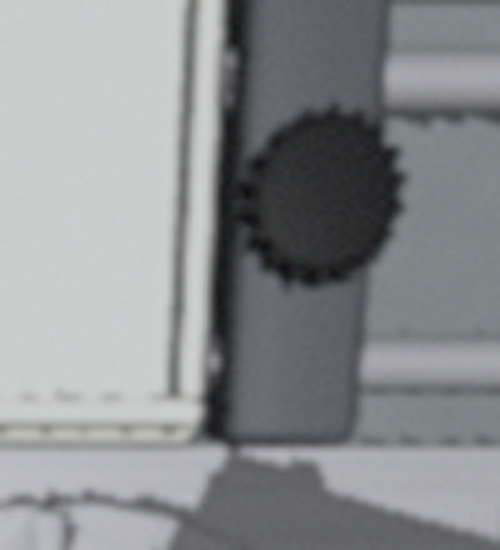

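View pics/cmp21.png

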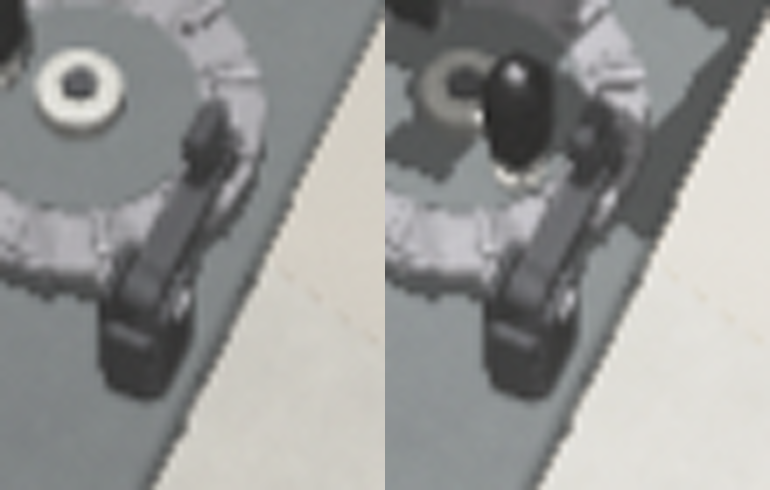

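The tooth phase is within 1° of the start, where the pawl was fully in. The gap is about 4 mm and the pawl looks as it did at the start. Handing in.

Run:
```python
from h import *
print(order.finish_job())
```

```text
the job is handed in; nothing more can be done
None
```

The gel slicer is rewound and the job is handed in at about 28 s. My last checks indicate the pawl is fully in the first notch and nothing is being touched.

- **Pawl thrown over:** I turned the crank about 15° forward to free the pawl, then pinched its tab and threw it right over. The camera showed it on its back.
- **Wound back:** I wound the crank clockwise until the carriage met the stop. The force at the grip was 14 N against about 3 N turning free, well under the 35 N at which the clamp slips.
- **First notch:** I tipped the pawl back, wound forward about a notch, then eased back until a tooth bore on the nose (11.8 N) and let go. My first forward try (about 26°) had not dropped the pawl: easing back, the wheel turned freely, so I went further and repeated it.

**Last checks:**
- The wheel teeth are within about 1° of their starting position against the pawl, where it was fully in. The pawl looks the same as at the start in the side view.
- The carriage stands about 4 mm from the stop. This comes from the wheel's turn of about 23°; the picture agrees roughly.
- The gripper is clear, with no contact force.

**Uncertain or in disagreement:**
- After I tipped the pawl back, the pictures could not tell whether it was on a tooth or in a notch. I relied on the force check instead.
- The wheel angle at the stop differed by about 4° between the grip position and the tooth pattern.
- I did not measure the beaker, tray and rack again. The arm never came near them and they look unmoved.

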